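# Snap the tube carrier into the bench rotator

## Robot

A 6-joint arm with a two-finger parallel gripper is mounted at the origin on a cart in front of the work surface, level with it; the furniture and walls round the work are solid. World frame = base frame: x ahead of the robot, y to its left, z up, the work surface at z = 0. Lengths are in mm, angles in rad, forces in N, time in s.
With the tool pointing down it reaches from about 350 to 975 mm from the base axis. Payload 7.1 kg.
Tool frame: the origin (TCP) lies at the very end of the fingers, on their centre line; the grasp point (between the pads) lies 19 mm behind it; z points along the fingers, x is the direction in which the jaws open and shut, and the axes are right-handed (so a half turn about z gives the same grasp; the last joint's range is limited). The gripper opens to 88 mm and grips with 3 to 60 N. Pads are 20 mm wide; open, the fingers measure 115 mm over their backs; the gripper's body (75 mm by 178 mm) begins 61 mm behind the grasp point.
Start: joints at [1.163, 0.423, 1.63, -0, 1.089, -0.019], TCP at [236.892, 578.349, 222.675] pointing down, gripper open.
Joint ranges: [-3, 3], [-0.9, 2.11], [0.09, 2.58], [-1.31, 4.45], [0.11, 2.69], [-2.54, 2.54]. Speed limits (rad/s): [2.39, 2.39, 3.01, 3.14, 3.14, 3.14].

## Interface

Orientations are given as a rotation vector (axis times angle).
In Python, from workcell import ctrl gives the robot as it stands. The module is installed in compiled form; this text tells all that it offers.
- The arm moves only by the tool move_arm, never from a script. Its argument "motion" is a list of rows, each a list of 2 entries, a list of its own where there are three numbers: the shift along the tool's x, y, z normalised to -1 to 1, where 1 is 150 mm, then the turn, a rotation vector about the tool's x, y, z normalised to -1 to 1, where 1 is 60 degrees. In form: [[[x, y, z], [rx, ry, rz]], ...]. A call has exactly 5 rows; each row is the pose to reach, as a shift and turn from the pose commanded when the call began, along the tool's axes at that moment; what a row does not reach only later rows make up. A row lasts 1/8 s, in which the tool goes at most 62.5 mm and 10.7 degrees, less where a joint would pass 70% of its speed; a pose out of reach is approached as far as the arm can. A call with a number of a shift or a turn outside -1 to 1 is refused whole. A call with a gripper value outside its range is refused whole. "gripper" is the opening, from 0 (shut) to 1 (fully open), set as the call begins (left out, the last holds). The fingers move at their own pace and stop on an object; the grip force is fixed at half the most. Time passes only in rows, so rows that repeat a pose let the fingers close, or fill a call up. It gives the time, the measured TCP pose, the force and the opening at its end, in the units of the state.
- ctrl.get_obs(): the state, without advancing time (a new reading comes with each control period).
- ctrl.get_image(name): name is "scene" or "top"; returns a dict with "pixels" (384x512x3 uint8, red, green, blue), "camera_matrix" (3x3 intrinsics, pixels), "R" (3x3) and "t" (3): a world point X has camera coordinates R X + t. Camera axes: x right, y down, z forward; pixel columns grow to the right and rows downward; lengths in mm; the calibration is good to about 2 mm. A picture is of the moment at which its call begins. There is no depth.
- ctrl.close_job(): hands the job in, once; it reports no verdict.
Trained networks look in the newest picture that a camera, given by its name, has taken for a name from the list of things; names that differ only in an ending like _2 or _b are one class to them, and where a whole thing is asked for, a point or a joint stands for the part that bears it (a point fixed in the world has none). Each returns a list of dicts, best first, with "p" (0 to 1); they miss things now and then, are a little off and sometimes report something else, mostly with a low value. They report only what shows in the picture. A call takes as long as a camera call.
- ctrl.boxes_of(camera, name): "location" ([x, y, z] in mm, in world coordinates, good to about 4 mm: the middle of the surface that is visible of it).
- ctrl.regions_of(camera, name): "mask" (384x512 bool, what is visible of it).
- ctrl.pinpoint(camera, name): "location" ([x, y, z] in mm, in world coordinates, good to about 4 mm: a listed point, or the origin of a listed thing).
The state is a dict: "t": time; "qpos": joint angles; "qvel": joint speeds; "joint_torque": joint torques, N m; "ee_pos": TCP position; "orientation": TCP orientation; "ft_force": force on the tool from outside, world axes, zero at the start; "moment": the same for the moment, N m; "width": finger opening in mm.
Only numpy, scipy, OpenCV 4.12 (cv2) and the standard library are available. Lean on these libraries where they do the work, as an engineer would, in place of code of your own. Each camera call takes 0.05 s, during which the arm holds its last target.

## Task

Fit the tube carrier that lies on the worktop between the two heads of the bench rotator: its long sprung pin in the recess of the tall idler head, its short fixed pin fully home in the recess of the low drive head. The carrier is longer than the gap, so compress its spring pin against the idler head, bring the carrier down between the heads and let the spring seat it, then let go. Push gently, never harder than about 20 N, and leave the bottle, pen and petri dish beside the work where they are.

Things in the scene. Friction and masses are not known exactly. Their poses are not given: they have to be found in the camera images.
- holder: Bench rotator, fixed: grey base 80 x 262 mm, dark rail along its y, carrying two grey heads 36 mm wide. Origin on the worktop under the middle of the nominal gap; z up. Low drive head (white motor box behind it, top 82 mm above the worktop) on the -y side, tall plain idler head (top 120 mm) on the +y side. Rail and carriages are 29 mm high at most.
- gap_mid (a point): On the line of the recesses, 70 mm above the holder's origin. Drive recess: 12 mm square, 12 mm deep, mouth bevelled 3 mm all round. Idler recess: 12 mm wide, 6 mm deep, floor 5.5 mm below this line, roof slanting at 45 degrees from 9 mm above it at the face. Head places are not measured: drive face at y = -70 mm plus or minus 5, gap between faces 137 to 142 mm (idler face +62 to +77).
- carrier: Tube carrier, about 0.25 kg: rod with a grey square grip sleeve (18 x 18, 44 mm long) in its middle, two white plates 40 x 40 x 4 mm at y = -45 and +45 mm. Origin on the rod's axis, at the sleeve's centre, midway between the shoulders, 20 mm above the worktop as it lies; y runs along the rod towards the sprung pin, within 0.6 rad of the holder's y at the start.
- short_end (a point): Centre of the carrier's shoulder (flat face of the 18 mm round end boss) at y = -60 mm; the fixed pin, 8 mm across with a round end, stands 6 mm out of it. The other shoulder is at y = +60 mm; there the sprung pin, 8 mm across with a round end, stands 32 mm out when free.
- pin (a joint): How far the sprung pin is pressed in, m: 0 = free (32 mm out), 0.025 = at its stop (7 mm out). Spring force 4.5 N at 0, plus 150 N/m, damped (8.3 N at the stop). With the carrier seated (drive shoulder on the drive head, sprung pin on the bottom of the idler's recess) it reads 0.004 to 0.009, depending on the gap.
- bottle: Bystander: reagent bottle with blue cap, 57 mm across, 110 mm high, left of the work; origin under its middle.
- blue_pen: Bystander: blue pen, 135 mm long, 11 mm high, lying in front of the carrier; origin under its middle, y along it.
- dish: Bystander: petri dish, 64 mm across, 18 mm high, behind the rotator on its right; origin under its middle.
- stirrer_stand: Obstacle, fixed: overhead stirrer on a stand, right of the work. Origin under the middle of its base plate (300 mm along x, 216 along y, 17 mm high). Its rod is 118 mm behind the origin, 0.72 m high; the motor hangs from z = 0.50 to 0.68 m, from 0.13 m before to 0.04 m behind the origin, 80 mm wide. Swing past it with the arm folded back.

How it is judged (in metres and radians):
At the end, for the whole second after the job is handed in: Carrier at rest and let go between the heads, borne by them, both pins in their recesses: axis 64 to 72.5 mm above the worktop, within 4 mm sideways and 0.04 rad of the recess axis, origin at -18 to 0 mm along the holder's y, sprung pin pressed in 2 to 10.2 mm (z of carrier in the frame of holder between 0.064 and 0.0725 m and x of carrier in the frame of holder between -0.004 and 0.004 m and y of carrier in the frame of holder between -0.018 and 0 m and angle between the y axis of carrier and the y axis of holder, either way round below 0.04 rad and value of joint pin between 0.002 and 0.0102 m and contact force between carrier and holder above 1 N and linear speed of carrier below 0.01 m/s); the robot touches nothing.
It fails at once if the carrier and its pins press on the rotator with more than 40 N (contact force between carrier and holder above 40 N).
It fails at once if the bottle is moved more than 20 mm (distance of bottle from where it was at the start of the episode above 0.02 m).
It fails at once if the pen is moved more than 20 mm (distance of blue_pen from where it was at the start of the episode above 0.02 m).
It fails at once if the petri dish is moved more than 20 mm (distance of dish from where it was at the start of the episode above 0.02 m).
It also fails if it takes over 72 s, if anything falls off the work surface, if the arm or the gripper's body presses on something with over 40 N, if the wrist force passes 120 N, or if a joint passes its speed limit or range.

## Working session

There is one attempt and no reset: what is moved stays moved. The work goes in short steps, Python scripts to look and compute and a tool call to move; the robot and the scene stay as the last step left them, time stands still between calls to the robot, and variables do not carry over. Pictures are saved under pics/ and viewed, and the job is handed in when it is done.

Besides the shell and the picture viewer there is one more tool, called after ">>>" as a command line: name --argument value ..., lists and objects as JSON in quotes. move_arm: Moves the arm, as the interface text tells. Its arguments: {"type":"object","properties":{"motion":{"type":"array","items":{"type":"array"}},"gripper":{"type":"number"}},"required":["motion"]}

```bash
mkdir -p pics; cat > h.py <<'E'
import numpy as np, cv2
from workcell import ctrl
from scipy.spatial.transform import Rotation as Ro
def snap(name,fn,zoom=None):
    im=ctrl.get_image(name); p=im["pixels"][:,:,::-1].copy()
    if zoom is not None:
        x0,y0,x1,y1=zoom; p=p[y0:y1,x0:x1]; s=min(800/(x1-x0),600/(y1-y0)); p=cv2.resize(p,None,fx=s,fy=s,interpolation=cv2.INTER_CUBIC)
    cv2.imwrite("pics/"+fn+".png",p); return im
def proj(im,X):
    c=im["R"]@np.array(X,float)+im["t"]; u=im["camera_matrix"]@c; return u[:2]/u[2]
E
python3 - <<'E'
from h import *
o=ctrl.get_obs(); print({k:np.round(v,3) for k,v in o.items()})
for c in ("scene","top"):
    im=snap(c,c+"0"); print(c,np.round(-im["R"].T@im["t"]),np.round(im["R"],3).tolist(),im["camera_matrix"][0,0])
    for n in ("holder","gap_mid","carrier","short_end","bottle","blue_pen","dish","stirrer_stand"):
        r=ctrl.pinpoint(c,n); print(n,[(np.round(d["location"],1).tolist(),round(d["p"],2)) for d in r[:2]])
E
```

```text
{'t': np.float64(0.0), 'qpos': array([ 1.163,  0.424,  1.631, -0.   ,  1.089, -0.019]), 'qvel': array([-0.001,  0.   , -0.001,  0.001,  0.001, -0.001]), 'joint_torque': array([ 0.0000e+00, -5.4463e+01, -2.7367e+01,  6.4000e-02,  2.3000e-02,
       -0.0000e+00]), 'ee_pos': array([236.689, 577.846, 221.89 ]), 'orientation': array([ 2.608e+00,  1.750e+00, -2.000e-03]), 'ft_force': array([-0.009,  0.089, -0.049]), 'moment': array([-0.003,  0.032, -0.025]), 'width': np.float64(87.987)}
scene [  39. -265.  898.] [[0.712, -0.703, 0.001], [-0.54, -0.547, -0.64], [0.45, 0.455, -0.769]] 424.4845680338997
holder [([575.9, 266.9, -0.8], 0.6)]
gap_mid [([585.3, 266.2, 70.9], 0.63)]
carrier [([393.7, 237.9, 18.9], 0.68), ([721.1, 152.4, -0.0], 0.26)]
short_end [([373.9, 178.7, 16.3], 0.92)]
bottle [([457.4, 499.1, 1.5], 0.86)]
blue_pen [([312.2, 291.5, -2.8], 0.7)]
dish [([721.7, 148.9, 1.7], 0.71)]
stirrer_stand []
top [ 303.  217. 1057.] [[-0.045, -0.999, -0.004], [-0.975, 0.045, -0.219], [0.219, -0.006, -0.976]] 352.36322176567637
holder [([578.2, 267.6, 2.8], 0.82)]
gap_mid [([579.8, 269.0, 68.4], 0.95), ([578.3, 269.6, -1.1], 0.51)]
carrier [([391.8, 238.0, 21.4], 0.57)]
short_end [([382.4, 177.3, 19.6], 0.85)]
bottle [([456.6, 501.2, -3.9], 0.63)]
blue_pen [([309.7, 285.7, -2.0], 0.41)]
dish [([724.9, 151.6, -0.2], 0.73), ([379.8, 177.5, 19.6], 0.37)]
stirrer_stand []
```

View pics/scene0.png

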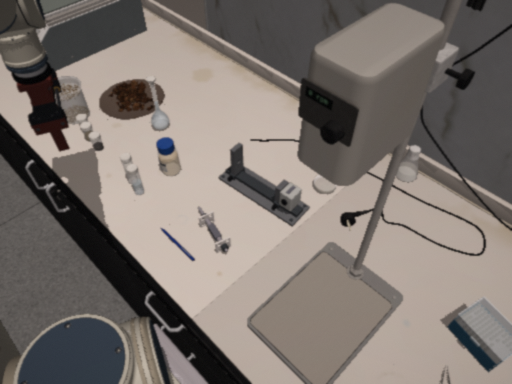

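View pics/top0.png

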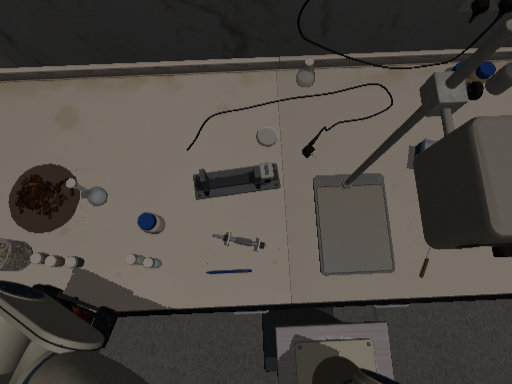

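```bash
python3 - <<'E'
from h import *
snap("top","top_z",(180,150,300,240+0)); snap("scene","sc_z",(150,130,330,265))
E
```

```text
(no output)
```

View pics/top_z.png

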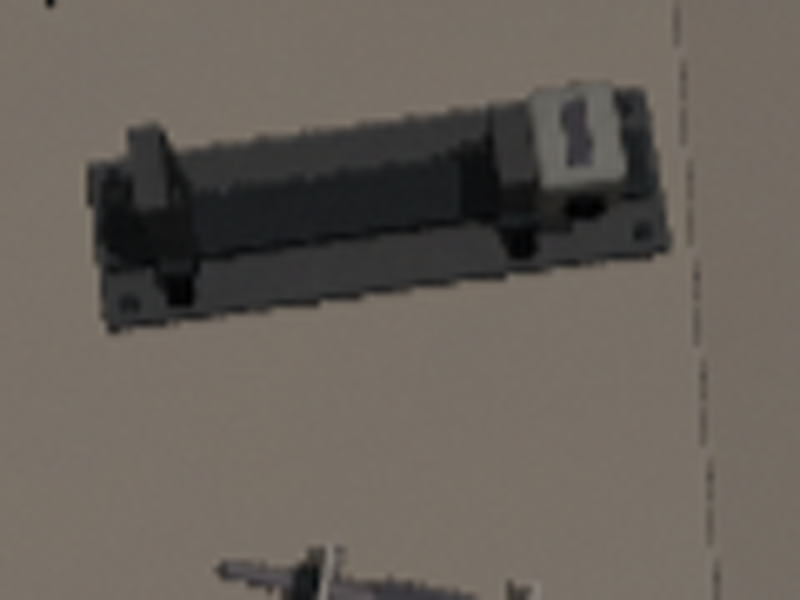

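View pics/sc_z.png

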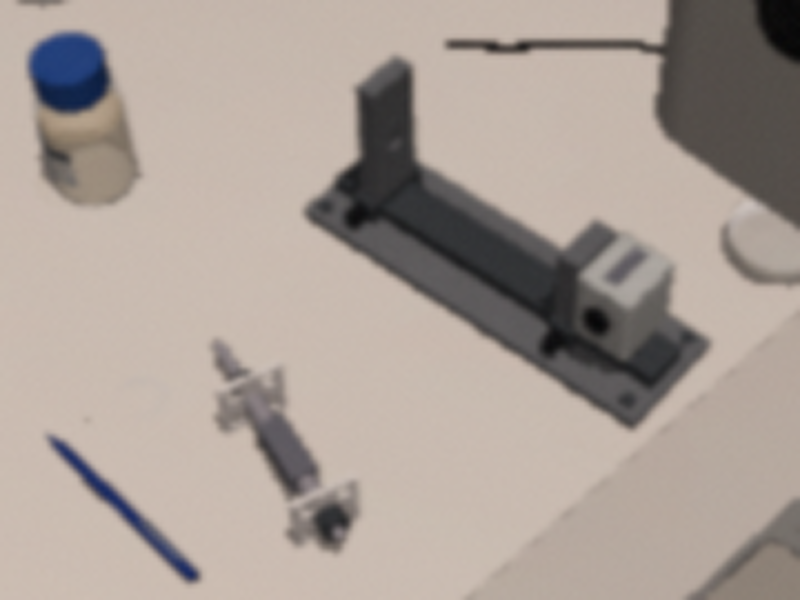

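```bash
python3 - <<'E'
from h import *
im=snap("top","top_c",(205,222,275,262)); im2=snap("scene","sc_c",(190,200,240,256)) 
im=snap("top","top_h",(188,155,288,205)); im=snap("scene","sc_h",(215,140,315,230))
# masks
for c in ("top","scene"):
    for n in ("carrier","holder"):
        r=ctrl.regions_of(c,n); print(c,n,[(round(d["p"],2),int(d["mask"].sum())) for d in r])
E
```

```text
top carrier [(0.69, 303)]
top holder [(0.98, 2069)]
scene carrier [(0.68, 521), (0.38, 728)]
scene holder [(0.96, 2859), (0.35, 525)]
```

View pics/top_c.png

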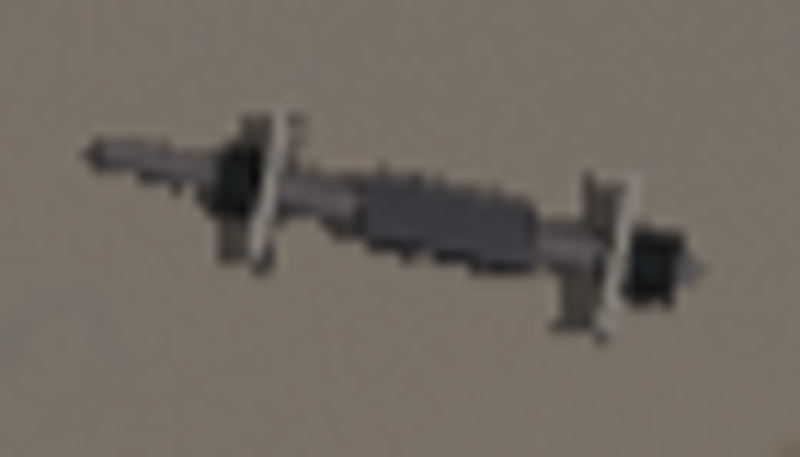

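View pics/sc_c.png

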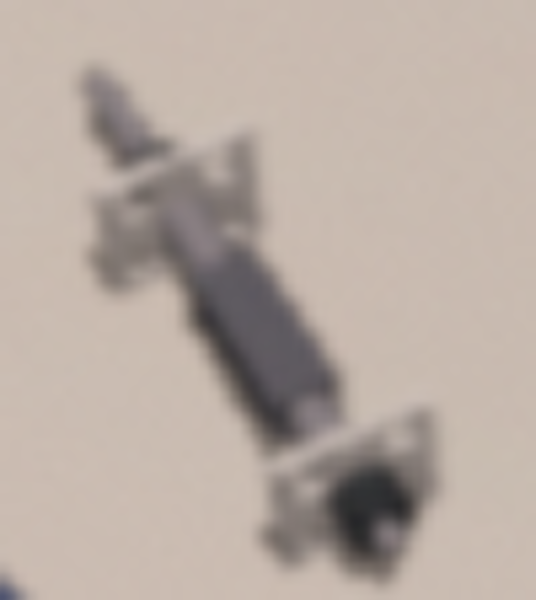

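View pics/top_h.png

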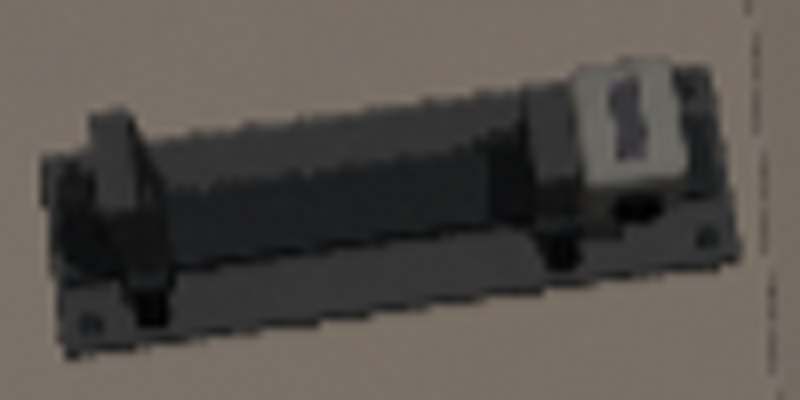

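View pics/sc_h.png

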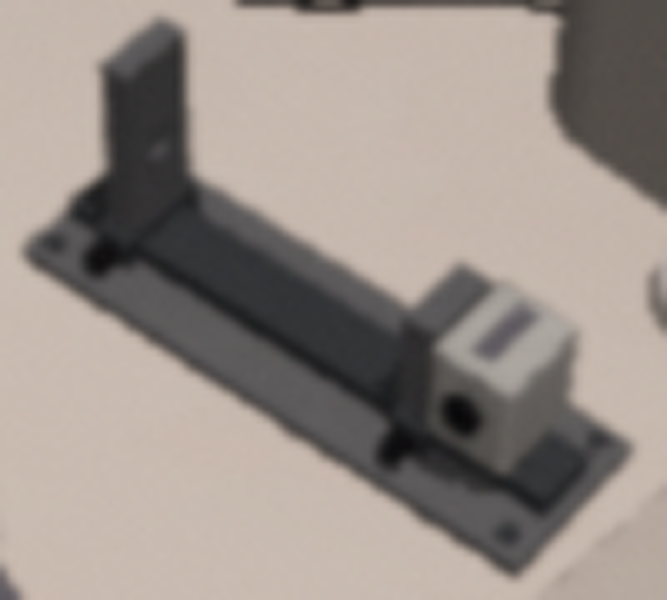

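```bash
cat > fit.py <<'E'
from h import *
from scipy.optimize import least_squares
T=ctrl.get_image("top"); S=ctrl.get_image("scene")
def px(p,s,o): return (np.array(p)+.5)/s-.5+np.array(o)
th=lambda *p:("T",px(p,8,(188,155))); sh=lambda *p:("S",px(p,600/90,(215,140)))
tc=lambda *p:("T",px(p,800/70,(205,222))); sc=lambda *p:("S",px(p,600/56,(190,200)))
# p: x y yaw hb yi yd zd
obs=[(th(67,357),lambda p:(-40,131,p[3]/2)),(th(738,262),lambda p:(-40,-131,p[3]/2)),(th(710,68),lambda p:(40,-131,p[3])),(th(42,158),lambda p:(40,131,p[3])),
(sh(25,250),lambda p:(-40,131,p[3]/2)),(sh(515,577),lambda p:(-40,-131,0)),(sh(632,447),lambda p:(40,-131,p[3])),
(th(130,108),lambda p:(18,p[4],120)),(th(138,208),lambda p:(-18,p[4],120)),(sh(115,85),lambda p:(-18,p[4],120)),(sh(187,38),lambda p:(18,p[4],120)),
(sh(160,148),lambda p:(0,p[4],72)),
(th(525,90),lambda p:(18,p[5],p[6])),(th(530,183),lambda p:(-18,p[5],p[6])),(sh(405,322),lambda p:(-18,p[5],p[6])),(sh(462,262),lambda p:(18,p[5],p[6]))]
def W(p,q):
    c,s=np.cos(p[2]),np.sin(p[2]); return (p[0]+c*q[0]-s*q[1],p[1]+s*q[0]+c*q[1],q[2])
def res(p):
    r=[]
    for (c,u),f in obs: r+=list(proj(T if c=="T" else S,W(p,f(p)))-u)
    return np.array(r+[(p[3]-10)/10,(p[6]-82)/5,0])
s=least_squares(res,[578,268,.12,10,68,-70,82],loss="soft_l1"); print(np.round(s.x,3)); print(np.round(res(s.x)[:-3].reshape(-1,2),1).tolist())
P=s.x
ob2=[(tc(85,152),(0,92,20)),(tc(705,268),(0,-66,20)),(sc(90,75),(0,92,20)),(sc(388,540),(0,-66,20)),(tc(449,222),(0,0,29)),(sc(270,330),(0,0,29))]
def r2(p): return np.concatenate([proj(T if c=="T" else S,W(p,q))-u for (c,u),q in ob2])
s=least_squares(r2,[392,238,-.2]); print(np.round(s.x,3)); print(np.round(r2(s.x).reshape(-1,2),1).tolist())
E
python3 fit.py
```

```text
[ 5.81009e+02  2.53251e+02  9.60000e-02  7.54900e+00  8.36130e+01
 -5.47520e+01  8.10770e+01]
[[-0.6, 0.5], [0.3, 0.5], [-0.2, -0.3], [-0.4, 0.0], [-0.7, 0.5], [0.1, 0.9], [0.7, -0.1], [-0.3, 0.4], [0.2, 0.4], [2.0, -0.7], [0.3, -1.1], [0.3, -1.1], [-0.3, 0.0], [0.9, 0.3], [-0.2, -0.6], [-0.1, 0.3]]
[ 3.94147e+02  2.38112e+02 -2.40000e-01]
[[0.7, 0.4], [-0.7, 0.7], [0.3, -0.1], [1.2, 0.7], [-0.5, 0.1], [-0.6, -1.1]]
```

```bash
cat >> h.py <<'E'
import json,os
def load(): 
    d=json.load(open("cmd.json")); return np.array(d["p"]),Ro.from_rotvec(d["r"])
def save(p,R): json.dump({"p":list(map(float,p)),"r":list(map(float,R.as_rotvec()))},open("cmd.json","w"))
def down(yaw,tilt=0):
    # tool x at world angle yaw, pointing down; tilt>0 : holder-y(+) end of carrier dips (rotation about tool x dir by -tilt)
    x=np.array([np.cos(yaw),np.sin(yaw),0]); z=np.array([0,0,-1.]); y=np.cross(z,x)
    R=Ro.from_matrix(np.array([x,y,z]).T)
    return Ro.from_rotvec(-tilt*x)*R
def plan(tgts,nd=3):
    """tgts: 5 (pos,Rot) ; prints rows"""
    p0,R0=load(); rows=[]
    for p,R in tgts:
        s=R0.inv().apply(np.array(p)-p0)/150; w=(R0.inv()*R).as_rotvec()/(np.pi/3)
        rows.append([[round(float(v),nd)+0. for v in s],[round(float(v),nd)+0. for v in w]])
    s,w=map(np.array,rows[-1]); save(p0+R0.apply(s*150),R0*Ro.from_rotvec(w*np.pi/3))
    print(json.dumps(rows))
def line(p,R,n=5):
    p0,R0=load(); w=(R0.inv()*R).as_rotvec()
    return [(p0+(np.array(p)-p0)*k/n, R0*Ro.from_rotvec(w*k/n)) for k in range(1,n+1)]+[(p,R)]*(5-n)
def st():
    o=ctrl.get_obs(); p,R=load(); Rm=Ro.from_rotvec(o["orientation"])
    print("t",round(float(o["t"]),2),"pos",np.round(o["ee_pos"],1),"err",np.round(o["ee_pos"]-p,1),"roterr",np.round((Rm*R.inv()).as_rotvec(),4),"F",np.round(o["ft_force"],2),"M",np.round(o["moment"],3),"w",round(float(o["width"]),1)); return o
E
python3 - <<'E'
from h import *
R=down(2*np.arctan2(1.75,2.608)); save([236.892,578.349,222.675],R); st()
Rt=down(-.24)
p0,_=load(); w=(R.inv()*Rt).as_rotvec(); print(w)
plan(line((330,380,200),R*Ro.from_rotvec(w*.6)))
plan(line((394,238,150),Rt))
E
```

```text
t 1.5 pos [236.9 578.4 222.7] err [0. 0. 0.] roterr [ 0. -0.  0.] F [ 0.36  0.11 -0.32] M [0.068 0.067 0.016] w 87.7
[0.         0.         1.42201013]
[[[-0.198, 0.215, 0.03], [0.0, 0.0, 0.163]], [[-0.395, 0.43, 0.06], [0.0, 0.0, 0.326]], [[-0.593, 0.645, 0.091], [0.0, 0.0, 0.489]], [[-0.791, 0.861, 0.121], [0.0, 0.0, 0.652]], [[-0.988, 1.076, 0.151], [0.0, 0.0, 0.815]]]
[[[0.02, 0.207, 0.067], [0.0, 0.0, 0.109]], [[0.039, 0.413, 0.133], [0.0, 0.0, 0.217]], [[0.059, 0.62, 0.2], [0.0, 0.0, 0.326]], [[0.078, 0.827, 0.267], [0.0, 0.0, 0.434]], [[0.098, 1.034, 0.333], [0.0, 0.0, 0.543]]]
```

```bash
python3 - <<'E'
from h import *
R=down(2*np.arctan2(1.75,2.608)); save([236.892,578.349,222.675],R)
Rt=down(-.24); w=(R.inv()*Rt).as_rotvec()
for a in (1/3,2/3,1): plan(line(np.array([236.892,578.349,222.675])*(1-a)+a*np.array([394,238,130]),R*Ro.from_rotvec(w*a)),2)
E
```

```text
[[[-0.11, 0.12, 0.04], [0.0, 0.0, 0.09]], [[-0.23, 0.24, 0.08], [0.0, 0.0, 0.18]], [[-0.34, 0.37, 0.12], [0.0, 0.0, 0.27]], [[-0.45, 0.49, 0.16], [0.0, 0.0, 0.36]], [[-0.57, 0.61, 0.21], [0.0, 0.0, 0.45]]]
[[[-0.05, 0.16, 0.04], [0.0, 0.0, 0.09]], [[-0.09, 0.32, 0.08], [0.0, 0.0, 0.18]], [[-0.14, 0.48, 0.12], [0.0, 0.0, 0.27]], [[-0.18, 0.64, 0.16], [0.0, 0.0, 0.36]], [[-0.23, 0.8, 0.2], [0.0, 0.0, 0.46]]]
[[[0.03, 0.16, 0.04], [0.0, 0.0, 0.09]], [[0.07, 0.33, 0.08], [0.0, 0.0, 0.18]], [[0.1, 0.49, 0.12], [0.0, 0.0, 0.27]], [[0.14, 0.65, 0.17], [0.0, 0.0, 0.36]], [[0.17, 0.81, 0.21], [0.0, 0.0, 0.45]]]
```

>>> move_arm --motion '[[[-0.11,0.12,0.04],[0.0,0.0,0.09]],[[-0.23,0.24,0.08],[0.0,0.0,0.18]],[[-0.34,0.37,0.12],[0.0,0.0,0.27]],[[-0.45,0.49,0.16],[0.0,0.0,0.36]],[[-0.57,0.61,0.21],[0.0,0.0,0.45]]]' --gripper 0.7

```text
t: 2.12
ee_pos: [289.5, 464.0, 191.2]
orientation: [-2.947, -1.088, -0.001]
ft_force: [0.6, -0.6, -0.2]
width: 61.3
```

>>> move_arm --motion '[[[-0.05,0.16,0.04],[0.0,0.0,0.09]],[[-0.09,0.32,0.08],[0.0,0.0,0.18]],[[-0.14,0.48,0.12],[0.0,0.0,0.27]],[[-0.18,0.64,0.16],[0.0,0.0,0.36]],[[-0.23,0.8,0.2],[0.0,0.0,0.46]]]'

```text
t: 2.75
ee_pos: [341.8, 350.5, 161.2]
orientation: [-3.121, -0.354, -0.001]
ft_force: [-0.4, 0.2, 0.2]
width: 61.6
```

>>> move_arm --motion '[[[0.03,0.16,0.04],[0.0,0.0,0.09]],[[0.07,0.33,0.08],[0.0,0.0,0.18]],[[0.1,0.49,0.12],[0.0,0.0,0.27]],[[0.14,0.65,0.17],[0.0,0.0,0.36]],[[0.17,0.81,0.21],[0.0,0.0,0.45]]]'

```text
t: 3.38
ee_pos: [394.3, 237.9, 129.6]
orientation: [-3.118, 0.384, -0.001]
ft_force: [0.2, -0.1, -0.1]
width: 61.6
```

```bash
python3 - <<'E'
from h import *
st(); snap("scene","s1",(150,100,330,265))
st(); print(load()[0])
plan(line((394,238,4),down(-.24),4),3)
E
```

```text
t 3.38 pos [394.3 237.9 129.6] err [ 0.5 -0.6 -0.1] roterr [ 0.0002 -0.0004 -0.0031] F [ 0.21 -0.12 -0.07] M [-0.103  0.057 -0.019] w 61.6
t 3.42 pos [394.3 236.  128.9] err [ 0.6 -2.6 -0.7] roterr [-0.0011  0.0006 -0.0074] F [-0.31 -1.44 -1.12] M [-0.083  0.041 -0.044] w 61.6
[393.71936684 238.55753056 129.675     ]
[[[0.001, 0.001, 0.209], [0.0, 0.0, -0.001]], [[0.001, 0.002, 0.419], [0.0, 0.0, -0.001]], [[0.002, 0.002, 0.628], [0.0, 0.0, -0.002]], [[0.003, 0.003, 0.838], [0.0, 0.0, -0.002]], [[0.003, 0.003, 0.838], [0.0, 0.0, -0.002]]]
```

View pics/s1.png

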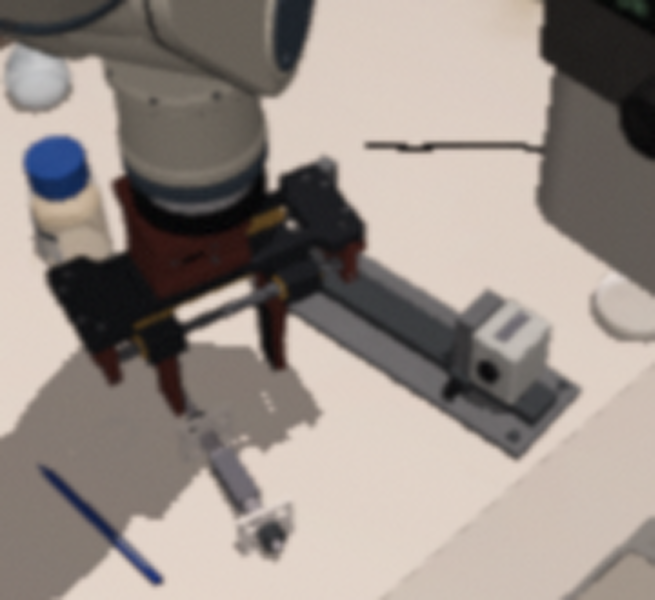

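>>> move_arm --motion '[[[0.001,0.001,0.209],[0.0,0.0,-0.001]],[[0.001,0.002,0.419],[0.0,0.0,-0.001]],[[0.002,0.002,0.628],[0.0,0.0,-0.002]],[[0.003,0.003,0.838],[0.0,0.0,-0.002]],[[0.003,0.003,0.838],[0.0,0.0,-0.002]]]'

```text
t: 4.05
ee_pos: [393.2, 237.7, 2.7]
orientation: [3.117, -0.375, -0.004]
ft_force: [-0.8, 0.8, 0.7]
width: 61.5
```

```bash
python3 - <<'E'
from h import *
st(); im=snap("scene","s2",(170,170,260,260));snap("top","t2",(190,200,290,275)); st()
for c in ("scene","top"):
  for n in ("carrier","short_end"): print(c,n,[(np.round(d["location"],1).tolist(),round(d["p"],2)) for d in ctrl.pinpoint(c,n)[:2]])
E
```

```text
t 4.05 pos [393.2 237.7   2.7] err [-0.9 -0.3 -1.3] roterr [-0.0015  0.0028  0.0007] F [-0.78  0.8   0.7 ] M [-0.05   0.049  0.002] w 61.5
t 4.15 pos [394.  238.2   4.4] err [-0.   0.2  0.4] roterr [-0.0002  0.0004  0.0004] F [-0.14 -0.03  0.2 ] M [-0.025  0.069 -0.021] w 61.6
scene carrier [([393.4, 232.2, 21.5], 0.72)]
scene short_end [([372.8, 181.1, 18.1], 0.74)]
top carrier []
top short_end []
```

View pics/s2.png

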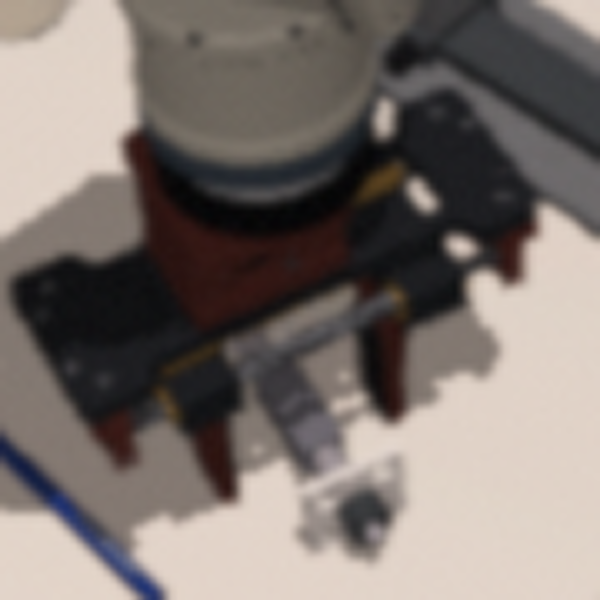

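View pics/t2.png

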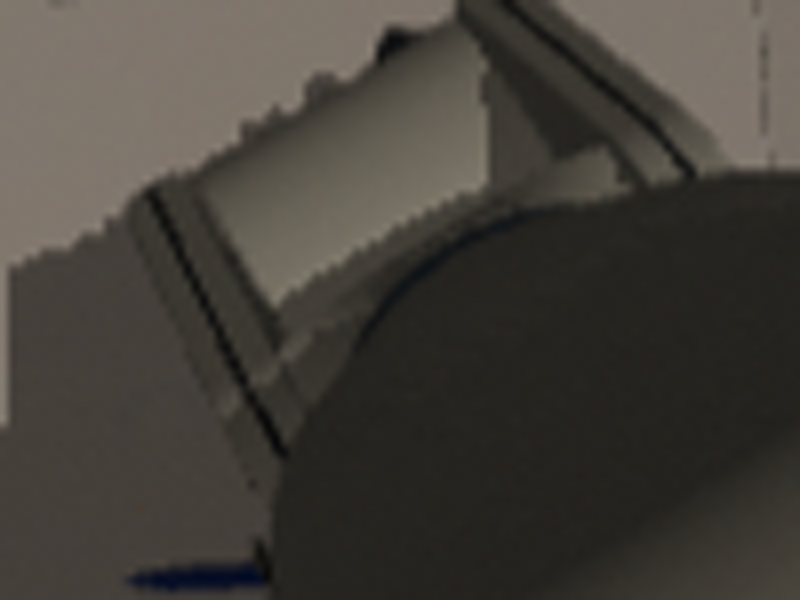

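>>> move_arm --motion '[[[0,0,0],[0,0,0]],[[0,0,0],[0,0,0]],[[0,0,0],[0,0,0]],[[0,0,0],[0,0,0]],[[0,0,0],[0,0,0]]]' --gripper 0

```text
t: 4.97
ee_pos: [394.0, 238.0, 4.0]
orientation: [3.119, -0.376, -0.0]
ft_force: [-1.5, -1.1, 0.5]
width: 18.1
```

```bash
python3 - <<'E'
from h import *
st(); plan(line((394,238,160),down(-.24)),2)
E
```

```text
t 4.97 pos [394. 238.   4.] err [-0.1 -0.  -0. ] roterr [-0.0001  0.0002 -0.0002] F [-1.47 -1.13  0.48] M [-0.117  0.134 -0.065] w 18.1
[[[0.0, 0.0, -0.21], [0.0, 0.0, 0.0]], [[0.0, 0.0, -0.42], [0.0, 0.0, 0.0]], [[0.0, 0.0, -0.62], [0.0, 0.0, 0.0]], [[0.0, 0.0, -0.83], [0.0, 0.0, 0.0]], [[0.0, 0.0, -1.04], [0.0, 0.0, 0.0]]]
```

```bash
python3 - <<'E'
from h import *
p,R=load(); p[2]+= -1.04*150; save(p,R); print(p)
plan(line((p[0],p[1],151),R),2); print(load()[0])
E
```

```text
[394.04831669 238.01274437   3.975     ]
[[[0.0, 0.0, -0.2], [0.0, 0.0, 0.0]], [[0.0, 0.0, -0.39], [0.0, 0.0, 0.0]], [[0.0, 0.0, -0.59], [0.0, 0.0, 0.0]], [[0.0, 0.0, -0.78], [0.0, 0.0, 0.0]], [[0.0, 0.0, -0.98], [0.0, 0.0, 0.0]]]
[394.04831669 238.01274437 150.975     ]
```

>>> move_arm --motion '[[[0.0,0.0,-0.2],[0.0,0.0,0.0]],[[0.0,0.0,-0.39],[0.0,0.0,0.0]],[[0.0,0.0,-0.59],[0.0,0.0,0.0]],[[0.0,0.0,-0.78],[0.0,0.0,0.0]],[[0.0,0.0,-0.98],[0.0,0.0,0.0]]]'

```text
t: 5.6
ee_pos: [393.4, 237.6, 151.5]
orientation: [3.118, -0.376, -0.002]
ft_force: [0.0, 0.1, -2.5]
width: 17.7
```

```bash
python3 - <<'E'
from h import *
st()
snap("scene","s3",(170,100,310,240));st()
for c in ("scene","top"):
  for n in ("carrier","short_end"): print(c,n,[(np.round(d["location"],1).tolist(),round(d["p"],2)) for d in ctrl.pinpoint(c,n)[:2]])
E
```

```text
t 5.6 pos [393.4 237.6 151.5] err [-0.6 -0.4  0.5] roterr [-0.0007  0.0011 -0.    ] F [ 0.03  0.06 -2.53] M [-0.109  0.057 -0.003] w 17.7
t 5.65 pos [395.3 238.7 154.7] err [1.3 0.7 3.8] roterr [ 0.002  -0.0035  0.    ] F [ 0.84  0.62 -0.46] M [-0.007 -0.001 -0.031] w 17.8
scene carrier [([397.0, 235.3, 168.3], 0.62), ([453.7, 499.3, -0.3], 0.53)]
scene short_end [([376.2, 178.9, 165.1], 0.76)]
top carrier []
top short_end []
```

View pics/s3.png

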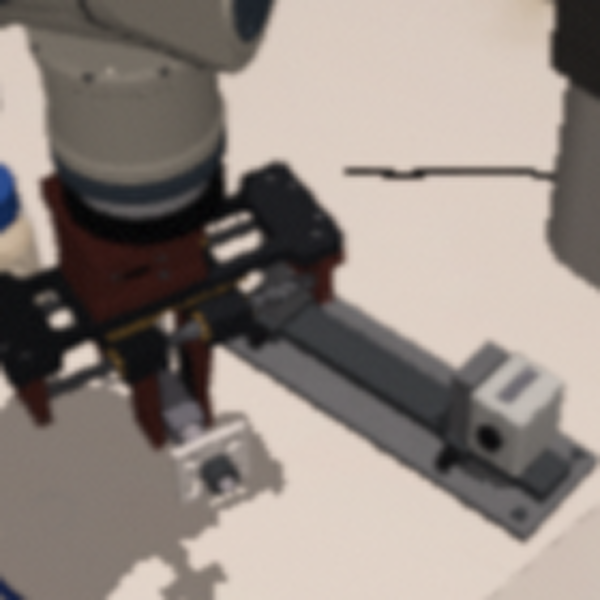

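```bash
cat >> h.py <<'E'
G=dict(O=np.array([579.6,267.7,0]),psi=.096,yi=69.2,off=16.0,dy=0.0)
def tcp(S_y,S_z,c,th,lat=0,psi=None):
    """TCP pose from tip-sphere centre (holder y, z), compression c, tilt th(rad), lateral lat"""
    ps=G["psi"] if psi is None else psi
    ex=np.array([np.cos(G["psi"]),np.sin(G["psi"]),0]); ey=np.array([-np.sin(G["psi"]),np.cos(G["psi"]),0]); ez=np.array([0,0,1.])
    d=ey*np.cos(th)-ez*np.sin(th); n=ey*np.sin(th)+ez*np.cos(th)
    S=G["O"]+ex*lat+ey*S_y+ez*S_z
    C=S-d*(88-c)
    return C-n*G["off"]-d*G["dy"], down(ps,th)
E
python3 - <<'E'
from h import *
th=.35
for th in (0,.35):
  p,R=tcp(69.2-15,70.5,0,th); M=R.as_matrix(); print(np.round(p,1)); print(np.round(M,3).tolist())
p,R=tcp(69.2-15,70.5,0,.35); p=p.copy(); p[2]+=70; print(p)
p0,R0=load(); print(np.degrees((R0.inv()*R).magnitude()))
plan(line(p,R),2); print(load()[0])
plan(line(tcp(69.2-15,70.5,0,.35)[0],R),3)
E
```

```text
[582.8 234.1  54.5]
[[0.995, 0.096, 0.0], [0.096, -0.995, 0.0], [0.0, 0.0, -1.0]]
[582.9 233.9  85.6]
[[0.995, 0.09, 0.033], [0.096, -0.935, -0.341], [0.0, 0.343, -0.939]]
[582.85430771 233.9051632  155.64504365]
27.733463658410443
[[[0.25, -0.05, -0.01], [-0.07, 0.01, -0.06]], [[0.49, -0.11, -0.01], [-0.13, 0.02, -0.13]], [[0.74, -0.16, -0.02], [-0.2, 0.03, -0.19]], [[0.98, -0.22, -0.02], [-0.26, 0.04, -0.25]], [[1.23, -0.27, -0.03], [-0.33, 0.06, -0.32]]]
[582.8867487  233.47990885 155.475     ]
[[[0.0, -0.032, 0.087], [0.0, -0.001, 0.0]], [[-0.001, -0.065, 0.175], [0.0, -0.002, 0.001]], [[-0.001, -0.097, 0.262], [0.0, -0.003, 0.001]], [[-0.001, -0.13, 0.349], [0.0, -0.003, 0.001]], [[-0.002, -0.162, 0.436], [0.0, -0.004, 0.002]]]
```

```bash
python3 - <<'E'
from h import *
R0=down(-.24); p0=np.array([394.048,238.013,150.975]); save(p0,R0)
p,R=tcp(69.2-15,70.5,0,.35); p=p.copy(); p[2]+=72
w=(R0.inv()*R).as_rotvec()
plan(line((p0+p)/2+[0,0,5],R0*Ro.from_rotvec(w/2)),2)
plan(line(p,R),2); print(load()[0],p)
E
```

```text
[[[0.12, -0.03, -0.01], [-0.03, 0.01, -0.03]], [[0.25, -0.05, -0.02], [-0.07, 0.01, -0.06]], [[0.37, -0.08, -0.03], [-0.1, 0.02, -0.1]], [[0.49, -0.11, -0.04], [-0.13, 0.02, -0.13]], [[0.61, -0.14, -0.06], [-0.17, 0.03, -0.16]]]
[[[0.13, -0.01, 0.0], [-0.03, 0.01, -0.03]], [[0.25, -0.01, 0.01], [-0.06, 0.01, -0.06]], [[0.38, -0.02, 0.01], [-0.1, 0.02, -0.09]], [[0.51, -0.02, 0.02], [-0.13, 0.02, -0.13]], [[0.63, -0.03, 0.02], [-0.16, 0.03, -0.16]]]
[582.50490621 233.87993241 157.75554557] [582.85430771 233.9051632  157.64504365]
```

>>> move_arm --motion '[[[0.12,-0.03,-0.01],[-0.03,0.01,-0.03]],[[0.25,-0.05,-0.02],[-0.07,0.01,-0.06]],[[0.37,-0.08,-0.03],[-0.1,0.02,-0.1]],[[0.49,-0.11,-0.04],[-0.13,0.02,-0.13]],[[0.61,-0.14,-0.06],[-0.17,0.03,-0.16]]]'

```text
t: 6.48
ee_pos: [487.5, 235.9, 157.7]
orientation: [2.956, -0.105, 0.01]
ft_force: [0.1, 0.2, -2.5]
width: 18.0
```

>>> move_arm --motion '[[[0.13,-0.01,0.0],[-0.03,0.01,-0.03]],[[0.25,-0.01,0.01],[-0.06,0.01,-0.06]],[[0.38,-0.02,0.01],[-0.1,0.02,-0.09]],[[0.51,-0.02,0.02],[-0.13,0.02,-0.13]],[[0.63,-0.03,0.02],[-0.16,0.03,-0.16]]]'

```text
t: 7.1
ee_pos: [582.2, 233.3, 154.9]
orientation: [2.787, 0.14, 0.023]
ft_force: [0.6, 0.2, -2.9]
width: 17.8
```

```bash
python3 - <<'E'
from h import *
st()
snap("scene","s4",(200,80,330,200));st();snap("top","t4",(160,130,300,230))
p,R=tcp(69.2-15,70.5,0,.35); print(p); plan(line(p,R,4),3)
E
```

```text
t 7.1 pos [582.2 233.3 154.9] err [-0.3 -0.6 -2.9] roterr [-0.0024  0.0036  0.001 ] F [ 0.57  0.17 -2.94] M [0.277 0.078 0.002] w 17.8
t 7.15 pos [584.  233.9 154.9] err [ 1.5  0.  -2.9] roterr [-0.0028  0.0017  0.0027] F [ 2.11  1.   -3.3 ] M [ 0.282 -0.091 -0.001] w 17.9
[582.85430771 233.9051632   85.64504365]
[[[0.0, -0.041, 0.113], [0.0, -0.001, 0.0]], [[0.001, -0.082, 0.226], [0.0, -0.002, 0.001]], [[0.001, -0.123, 0.339], [0.0, -0.003, 0.001]], [[0.001, -0.165, 0.452], [-0.001, -0.004, 0.002]], [[0.001, -0.165, 0.452], [-0.001, -0.004, 0.002]]]
```

View pics/s4.png

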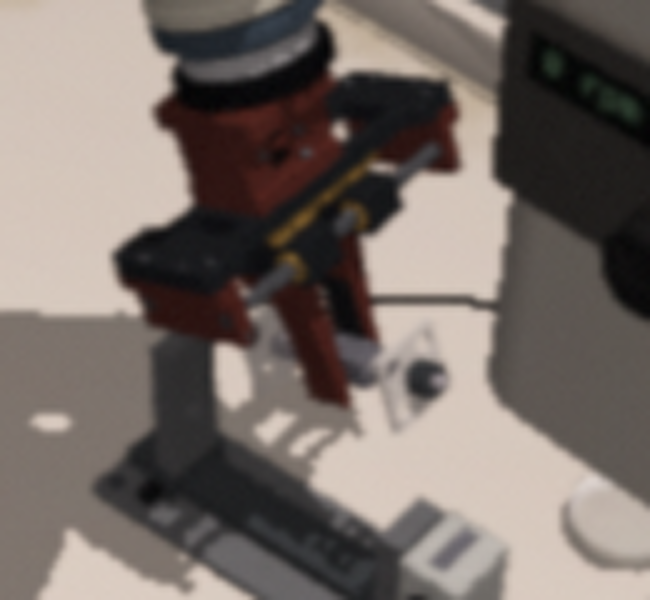

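View pics/t4.png

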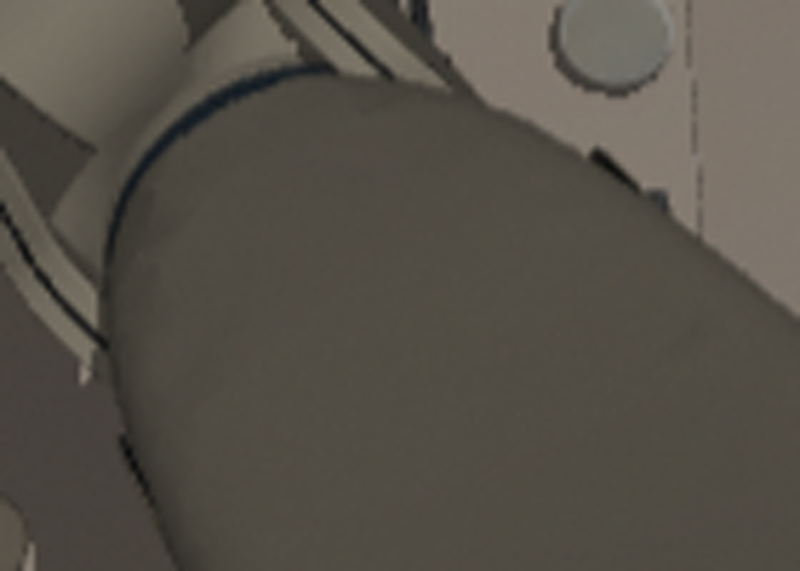

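>>> move_arm --motion '[[[0.0,-0.041,0.113],[0.0,-0.001,0.0]],[[0.001,-0.082,0.226],[0.0,-0.002,0.001]],[[0.001,-0.123,0.339],[0.0,-0.003,0.001]],[[0.001,-0.165,0.452],[-0.001,-0.004,0.002]],[[0.001,-0.165,0.452],[-0.001,-0.004,0.002]]]'

```text
t: 7.82
ee_pos: [581.7, 233.3, 83.5]
orientation: [2.787, 0.134, 0.019]
ft_force: [0.1, -0.1, -2.6]
width: 17.5
```

```bash
python3 - <<'E'
from h import *
st()
im=snap("scene","s5",(205,100,325,200));st()
for n in ("carrier","short_end"): print(n,[(np.round(d["location"],1).tolist(),round(d["p"],2)) for d in ctrl.pinpoint("scene",n)[:2]])
p,R=tcp(69.2-15,70.5,0,.35); d=G["O"]
ey=np.array([-np.sin(.096),np.cos(.096),0]); ex=np.array([np.cos(.096),np.sin(.096),0])
dd=ey*np.cos(.35)-np.array([0,0,np.sin(.35)]);S=G["O"]+ey*54.2+[0,0,70.5]; C=S-dd*88
s=120; f=lambda X:np.round((proj(im,X)-[205,100]+.5)*6-.5)
print("expected C",C,"short",C-60*dd); print("px tip",f(S+4*dd),"short tip",f(C-66*dd),"short end",f(C-60*dd),"recess",f(G["O"]+ey*69.2+[0,0,71.7]),"idler top corners",f(G["O"]+ey*69.2-18*ex+[0,0,120]),f(G["O"]+ey*69.2+18*ex+[0,0,120]))
E
```

```text
t 7.83 pos [581.7 233.3  83.5] err [-1.2 -0.6 -2. ] roterr [-0.0016  0.0031 -0.0002] F [ 0.07 -0.08 -2.56] M [0.239 0.104 0.011] w 17.5
t 7.88 pos [582.4 233.7  84.7] err [-0.4 -0.3 -0.9] roterr [-0.0008  0.0014 -0.0001] F [-0.16  0.4  -2.35] M [ 0.219  0.07  -0.028] w 17.8
carrier [([582.9, 236.2, 97.7], 0.56), ([312.6, 288.8, -4.0], 0.24)]
short_end [([586.5, 185.7, 119.7], 0.59)]
expected C [582.32842531 239.36626636 100.67500706] short [587.73090499 183.26342195 121.2488755 ]
px tip [225. 382.] short tip [495. 459.] short end [484. 455.] recess [206. 367.] idler top corners [175. 312.] [230. 268.]
```

View pics/s5.png

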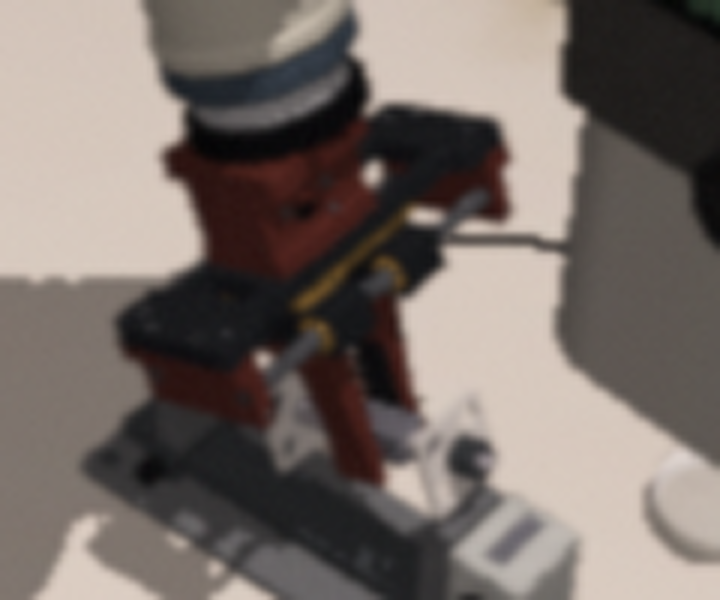

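```bash
cat > f.py <<'E'
import sys
from h import *
# usage: f.py S_y S_z c th lat
a=list(map(float,sys.argv[1:])); G["O"]=G["O"]; 
o=st(); ey=np.array([-np.sin(.096),np.cos(.096),0]); ex=np.array([np.cos(.096),np.sin(.096),0])
print("F ex,ey,z",np.round([o["ft_force"]@ex,o["ft_force"]@ey,o["ft_force"][2]],2))
if a: p,R=tcp(*a[:4],lat=a[4] if len(a)>4 else 0); plan(line(p,R,4),3)
E
python3 f.py 63 70.5 0 .35
```

```text
t 7.97 pos [583.2 234.2  86. ] err [0.4 0.2 0.4] roterr [ 0.0003 -0.0007 -0.    ] F [-0.33 -0.57 -2.72] M [ 0.168  0.054 -0.02 ] w 17.5
F ex,ey,z [-0.38 -0.53 -2.72]
[[[0.0, -0.014, -0.005], [0.0, 0.0, 0.0]], [[0.0, -0.027, -0.01], [0.0, 0.0, 0.0]], [[0.0, -0.041, -0.015], [0.0, 0.0, 0.0]], [[0.0, -0.055, -0.02], [0.0, 0.0, 0.0]], [[0.0, -0.055, -0.02], [0.0, 0.0, 0.0]]]
```

>>> move_arm --motion '[[[0.0,-0.014,-0.005],[0.0,0.0,0.0]],[[0.0,-0.027,-0.01],[0.0,0.0,0.0]],[[0.0,-0.041,-0.015],[0.0,0.0,0.0]],[[0.0,-0.055,-0.02],[0.0,0.0,0.0]],[[0.0,-0.055,-0.02],[0.0,0.0,0.0]]]'

```text
t: 8.6
ee_pos: [582.0, 242.9, 85.5]
orientation: [2.788, 0.134, 0.023]
ft_force: [-0.3, -0.1, -3.1]
width: 17.8
```

```bash
python3 f.py 65 70.5 0 .35
```

```text
t 8.6 pos [582.  242.9  85.5] err [-0.   0.2 -0. ] roterr [ 0.     -0.      0.0002] F [-0.3  -0.05 -3.05] M [ 0.212  0.071 -0.06 ] w 17.8
F ex,ey,z [-0.3  -0.03 -3.05]
[[[0.0, -0.003, -0.001], [0.0, 0.0, 0.0]], [[0.0, -0.006, -0.003], [0.0, 0.0, 0.0]], [[0.0, -0.009, -0.004], [0.0, 0.0, 0.0]], [[0.0, -0.012, -0.005], [0.0, 0.0, 0.0]], [[0.0, -0.012, -0.005], [0.0, 0.0, 0.0]]]
```

>>> move_arm --motion '[[[0.0,-0.003,-0.001],[0.0,0.0,0.0]],[[0.0,-0.006,-0.003],[0.0,0.0,0.0]],[[0.0,-0.009,-0.004],[0.0,0.0,0.0]],[[0.0,-0.012,-0.005],[0.0,0.0,0.0]],[[0.0,-0.012,-0.005],[0.0,0.0,0.0]]]'

```text
t: 9.22
ee_pos: [581.8, 244.6, 85.7]
orientation: [2.788, 0.134, 0.023]
ft_force: [-0.3, 0.0, -3.0]
width: 17.7
```

```bash
python3 f.py 67 70.5 0 .35
```

```text
t 9.22 pos [581.8 244.6  85.7] err [0. 0. 0.] roterr [ 0.     -0.0001 -0.0001] F [-0.27  0.01 -3.04] M [ 0.218  0.077 -0.031] w 17.7
F ex,ey,z [-0.27  0.03 -3.04]
[[[0.0, -0.003, -0.001], [0.0, 0.0, 0.0]], [[0.0, -0.006, -0.002], [0.0, 0.0, 0.0]], [[0.0, -0.009, -0.003], [0.0, 0.0, 0.0]], [[0.0, -0.013, -0.005], [0.0, 0.0, 0.0]], [[0.0, -0.013, -0.005], [0.0, 0.0, 0.0]]]
```

>>> move_arm --motion '[[[0.0,-0.003,-0.001],[0.0,0.0,0.0]],[[0.0,-0.006,-0.002],[0.0,0.0,0.0]],[[0.0,-0.009,-0.003],[0.0,0.0,0.0]],[[0.0,-0.013,-0.005],[0.0,0.0,0.0]],[[0.0,-0.013,-0.005],[0.0,0.0,0.0]]]'

```text
t: 9.85
ee_pos: [581.6, 246.8, 85.7]
orientation: [2.788, 0.134, 0.023]
ft_force: [-0.3, -1.1, -3.1]
width: 17.7
```

```bash
python3 f.py 69 70.5 0 .35
```

```text
t 9.85 pos [581.6 246.8  85.7] err [-0.  0.  0.] roterr [ 0. -0. -0.] F [-0.33 -1.06 -3.08] M [ 0.249  0.106 -0.01 ] w 17.7
F ex,ey,z [-0.43 -1.03 -3.08]
[[[0.0, -0.003, -0.001], [0.0, 0.0, 0.0]], [[0.0, -0.006, -0.002], [0.0, 0.0, 0.0]], [[0.0, -0.009, -0.003], [0.0, 0.0, 0.0]], [[0.0, -0.012, -0.004], [0.0, 0.0, 0.0]], [[0.0, -0.012, -0.004], [0.0, 0.0, 0.0]]]
```

>>> move_arm --motion '[[[0.0,-0.003,-0.001],[0.0,0.0,0.0]],[[0.0,-0.006,-0.002],[0.0,0.0,0.0]],[[0.0,-0.009,-0.003],[0.0,0.0,0.0]],[[0.0,-0.012,-0.004],[0.0,0.0,0.0]],[[0.0,-0.012,-0.004],[0.0,0.0,0.0]]]'

```text
t: 10.48
ee_pos: [581.4, 248.6, 85.6]
orientation: [2.788, 0.134, 0.023]
ft_force: [-0.5, -0.3, -2.7]
width: 17.9
```

```bash
python3 f.py 71 70.5 0 .35; python3 -c "
from h import *
snap('scene','s6',(205,100,325,200))"
```

```text
t 10.47 pos [581.4 248.6  85.6] err [-0.  0.  0.] roterr [-0. -0. -0.] F [-0.49 -0.27 -2.72] M [0.203 0.104 0.027] w 17.9
F ex,ey,z [-0.51 -0.22 -2.72]
[[[0.0, -0.003, -0.001], [0.0, 0.0, 0.0]], [[0.0, -0.006, -0.002], [0.0, 0.0, 0.0]], [[0.0, -0.01, -0.004], [0.0, 0.0, 0.0]], [[0.0, -0.013, -0.005], [0.0, 0.0, 0.0]], [[0.0, -0.013, -0.005], [0.0, 0.0, 0.0]]]
```

View pics/s6.png

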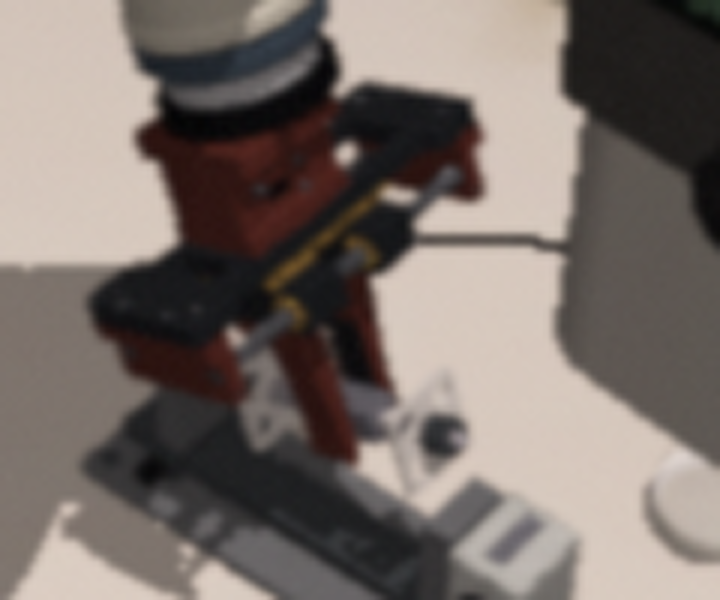

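>>> move_arm --motion '[[[0.0,-0.003,-0.001],[0.0,0.0,0.0]],[[0.0,-0.006,-0.002],[0.0,0.0,0.0]],[[0.0,-0.01,-0.004],[0.0,0.0,0.0]],[[0.0,-0.013,-0.005],[0.0,0.0,0.0]],[[0.0,-0.013,-0.005],[0.0,0.0,0.0]]]'

```text
t: 11.15
ee_pos: [581.2, 250.7, 85.7]
orientation: [2.788, 0.134, 0.023]
ft_force: [0.8, -0.6, -2.6]
width: 17.6
```

```bash
python3 f.py 73 70.5 0 .35
```

```text
t 11.15 pos [581.2 250.7  85.7] err [-0.  0. -0.] roterr [-0.  0. -0.] F [ 0.78 -0.55 -2.65] M [0.213 0.093 0.037] w 17.6
F ex,ey,z [ 0.73 -0.62 -2.65]
[[[0.0, -0.003, -0.001], [0.0, 0.0, 0.0]], [[0.0, -0.006, -0.002], [0.0, 0.0, 0.0]], [[0.0, -0.009, -0.003], [0.0, 0.0, 0.0]], [[0.0, -0.012, -0.004], [0.0, 0.0, 0.0]], [[0.0, -0.012, -0.004], [0.0, 0.0, 0.0]]]
```

>>> move_arm --motion '[[[0.0,-0.003,-0.001],[0.0,0.0,0.0]],[[0.0,-0.006,-0.002],[0.0,0.0,0.0]],[[0.0,-0.009,-0.003],[0.0,0.0,0.0]],[[0.0,-0.012,-0.004],[0.0,0.0,0.0]],[[0.0,-0.012,-0.004],[0.0,0.0,0.0]]]'

```text
t: 11.78
ee_pos: [581.1, 252.2, 85.7]
orientation: [2.788, 0.134, 0.023]
ft_force: [0.6, -1.9, -2.2]
width: 17.7
```

```bash
python3 f.py 75 70.5 0 .35
```

```text
t 11.78 pos [581.1 252.2  85.7] err [ 0.  -0.3  0. ] roterr [-0.0006  0.0001 -0.0001] F [ 0.55 -1.87 -2.2 ] M [-0.117  0.016 -0.075] w 17.7
F ex,ey,z [ 0.37 -1.91 -2.2 ]
[[[0.0, -0.003, -0.001], [0.0, 0.0, 0.0]], [[0.0, -0.006, -0.002], [0.0, 0.0, 0.0]], [[0.0, -0.01, -0.004], [0.0, 0.0, 0.0]], [[0.0, -0.013, -0.005], [0.0, 0.0, 0.0]], [[0.0, -0.013, -0.005], [0.0, 0.0, 0.0]]]
```

>>> move_arm --motion '[[[0.0,-0.003,-0.001],[0.0,0.0,0.0]],[[0.0,-0.006,-0.002],[0.0,0.0,0.0]],[[0.0,-0.01,-0.004],[0.0,0.0,0.0]],[[0.0,-0.013,-0.005],[0.0,0.0,0.0]],[[0.0,-0.013,-0.005],[0.0,0.0,0.0]]]'

```text
t: 12.4
ee_pos: [580.8, 254.0, 85.5]
orientation: [2.787, 0.134, 0.022]
ft_force: [1.6, -4.7, -2.7]
width: 18.2
```

```bash
python3 f.py 75 70.5 0 .35 3; python3 - <<'E'
from h import *
im=snap('scene','s7',(205,100,325,200)); 
for n in ("carrier","short_end"): print(n,[(np.round(d["location"],1).tolist(),round(d["p"],2)) for d in ctrl.pinpoint("scene",n)[:2]])
ey=np.array([-np.sin(.096),np.cos(.096),0]); dd=ey*np.cos(.35)-np.array([0,0,np.sin(.35)]);S=G["O"]+ey*75+[0,0,70.5]; C=S-dd*88
f=lambda X:np.round((proj(im,X)-[205,100]+.5)*6-.5); print(f(C-66*dd),f(C-45*dd), C,C-60*dd)
E
```

```text
t 12.4 pos [580.8 254.   85.5] err [-0.1 -0.7 -0.1] roterr [-0.0012  0.0005 -0.0002] F [ 1.64 -4.67 -2.67] M [-0.705 -0.1   -0.012] w 18.2
F ex,ey,z [ 1.18 -4.81 -2.67]
[[[0.005, 0.0, 0.0], [0.0, 0.0, 0.0]], [[0.01, 0.0, 0.0], [0.0, 0.0, 0.0]], [[0.015, 0.0, 0.0], [0.0, 0.0, 0.0]], [[0.02, 0.0, 0.0], [0.0, 0.0, 0.0]], [[0.02, 0.0, 0.0], [0.0, 0.0, 0.0]]]
carrier [([583.1, 257.3, 101.2], 0.8)]
short_end []
[455. 435.] [417. 424.] [580.33469098 260.07049355 100.67500706] [585.73717066 203.96764914 121.2488755 ]
```

View pics/s7.png

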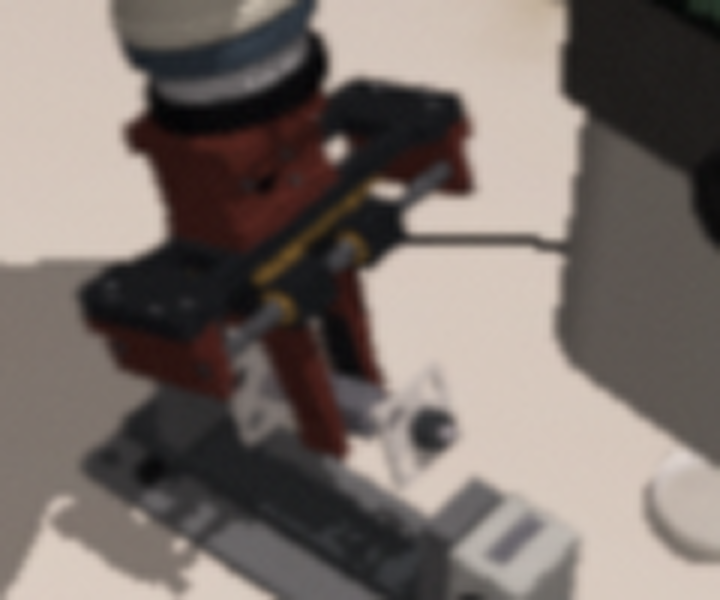

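>>> move_arm --motion '[[[0.005,0.0,0.0],[0.0,0.0,0.0]],[[0.01,0.0,0.0],[0.0,0.0,0.0]],[[0.015,0.0,0.0],[0.0,0.0,0.0]],[[0.02,0.0,0.0],[0.0,0.0,0.0]],[[0.02,0.0,0.0],[0.0,0.0,0.0]]]'

```text
t: 13.18
ee_pos: [582.6, 254.0, 85.2]
orientation: [2.786, 0.134, 0.019]
ft_force: [-2.3, -5.1, -2.2]
width: 17.9
```

```bash
python3 f.py 75 70.5 0 .35 5
```

```text
t 13.18 pos [582.6 254.   85.2] err [-1.2 -1.  -0.5] roterr [-0.0021  0.0027 -0.0002] F [-2.29 -5.13 -2.15] M [-0.694  0.424  0.066] w 17.9
F ex,ey,z [-2.77 -4.88 -2.15]
[[[0.003, 0.0, 0.0], [0.0, 0.0, 0.0]], [[0.007, 0.0, 0.0], [0.0, 0.0, 0.0]], [[0.01, 0.0, 0.0], [0.0, 0.0, 0.0]], [[0.013, 0.0, 0.0], [0.0, 0.0, 0.0]], [[0.013, 0.0, 0.0], [0.0, 0.0, 0.0]]]
```

>>> move_arm --motion '[[[0.003,0.0,0.0],[0.0,0.0,0.0]],[[0.007,0.0,0.0],[0.0,0.0,0.0]],[[0.01,0.0,0.0],[0.0,0.0,0.0]],[[0.013,0.0,0.0],[0.0,0.0,0.0]],[[0.013,0.0,0.0],[0.0,0.0,0.0]]]'

```text
t: 13.8
ee_pos: [583.9, 254.0, 85.0]
orientation: [2.786, 0.134, 0.017]
ft_force: [-4.2, -5.6, -1.4]
width: 17.8
```

```bash
python3 f.py 75 70.5 0 .35 0
```

```text
t 13.8 pos [583.9 254.   85. ] err [-1.9 -1.2 -0.7] roterr [-0.0027  0.0041 -0.0002] F [-4.17 -5.56 -1.37] M [-0.723  0.884  0.105] w 17.8
F ex,ey,z [-4.68 -5.14 -1.37]
[[[-0.008, 0.0, 0.0], [0.0, 0.0, 0.0]], [[-0.017, 0.0, 0.0], [0.0, 0.0, 0.0]], [[-0.025, 0.0, 0.0], [0.0, 0.0, 0.0]], [[-0.033, 0.0, 0.0], [0.0, 0.0, 0.0]], [[-0.033, 0.0, 0.0], [0.0, 0.0, 0.0]]]
```

>>> move_arm --motion '[[[-0.008,0.0,0.0],[0.0,0.0,0.0]],[[-0.017,0.0,0.0],[0.0,0.0,0.0]],[[-0.025,0.0,0.0],[0.0,0.0,0.0]],[[-0.033,0.0,0.0],[0.0,0.0,0.0]],[[-0.033,0.0,0.0],[0.0,0.0,0.0]]]'

```text
t: 14.42
ee_pos: [581.4, 254.0, 85.6]
orientation: [2.787, 0.133, 0.024]
ft_force: [4.6, -4.9, -4.8]
width: 17.8
```

```bash
python3 f.py 75 70.5 0 .35 -3
```

```text
t 14.43 pos [581.4 254.   85.6] err [ 0.5 -0.6 -0. ] roterr [-0.0007 -0.0008 -0.0003] F [ 4.57 -4.9  -4.81] M [-0.825 -0.532 -0.146] w 17.8
F ex,ey,z [ 4.08 -5.32 -4.81]
[[[-0.005, 0.0, 0.0], [0.0, 0.0, 0.0]], [[-0.01, 0.0, 0.0], [0.0, 0.0, 0.0]], [[-0.015, 0.0, 0.0], [0.0, 0.0, 0.0]], [[-0.02, 0.0, 0.0], [0.0, 0.0, 0.0]], [[-0.02, 0.0, 0.0], [0.0, 0.0, 0.0]]]
```

>>> move_arm --motion '[[[-0.005,0.0,0.0],[0.0,0.0,0.0]],[[-0.01,0.0,0.0],[0.0,0.0,0.0]],[[-0.015,0.0,0.0],[0.0,0.0,0.0]],[[-0.02,0.0,0.0],[0.0,0.0,0.0]],[[-0.02,0.0,0.0],[0.0,0.0,0.0]]]'

```text
t: 15.05
ee_pos: [578.7, 253.9, 85.8]
orientation: [2.788, 0.133, 0.025]
ft_force: [3.3, -5.2, -2.4]
width: 17.7
```

```bash
python3 f.py 75 70.5 0 .35 1
```

```text
t 15.05 pos [578.7 253.9  85.8] err [ 0.8 -0.5  0.1] roterr [-0.0003 -0.0013 -0.0004] F [ 3.3  -5.16 -2.37] M [-0.749 -0.603 -0.113] w 17.7
F ex,ey,z [ 2.79 -5.45 -2.37]
[[[0.007, 0.0, 0.0], [0.0, 0.0, 0.0]], [[0.013, 0.0, 0.0], [0.0, 0.0, 0.0]], [[0.02, 0.0, 0.0], [0.0, 0.0, 0.0]], [[0.027, 0.0, 0.0], [0.0, 0.0, 0.0]], [[0.027, 0.0, 0.0], [0.0, 0.0, 0.0]]]
```

```bash
python3 - <<'E'
from h import *
save(*tcp(75,70.5,0,.35,-3)); plan(line(*tcp(75,70.5,0,.35,-6),4),3)
E
```

```text
[[[-0.005, 0.0, 0.0], [0.0, 0.0, 0.0]], [[-0.01, 0.0, 0.0], [0.0, 0.0, 0.0]], [[-0.015, 0.0, 0.0], [0.0, 0.0, 0.0]], [[-0.02, 0.0, 0.0], [0.0, 0.0, 0.0]], [[-0.02, 0.0, 0.0], [0.0, 0.0, 0.0]]]
```

>>> move_arm --motion '[[[-0.005,0.0,0.0],[0.0,0.0,0.0]],[[-0.01,0.0,0.0],[0.0,0.0,0.0]],[[-0.015,0.0,0.0],[0.0,0.0,0.0]],[[-0.02,0.0,0.0],[0.0,0.0,0.0]],[[-0.02,0.0,0.0],[0.0,0.0,0.0]]]'

```text
t: 15.68
ee_pos: [576.8, 254.0, 86.2]
orientation: [2.789, 0.132, 0.028]
ft_force: [6.5, -5.7, -3.3]
width: 17.7
```

```bash
python3 f.py; python3 - <<'E'
from h import *
im=snap('scene','s8',(205,100,325,200));
E
```

```text
t 15.68 pos [576.8 254.   86.2] err [ 1.9 -0.   0.5] roterr [ 0.0002 -0.0032 -0.0005] F [ 6.45 -5.71 -3.34] M [-0.708 -1.162 -0.231] w 17.7
F ex,ey,z [ 5.87 -6.31 -3.34]
```

View pics/s8.png

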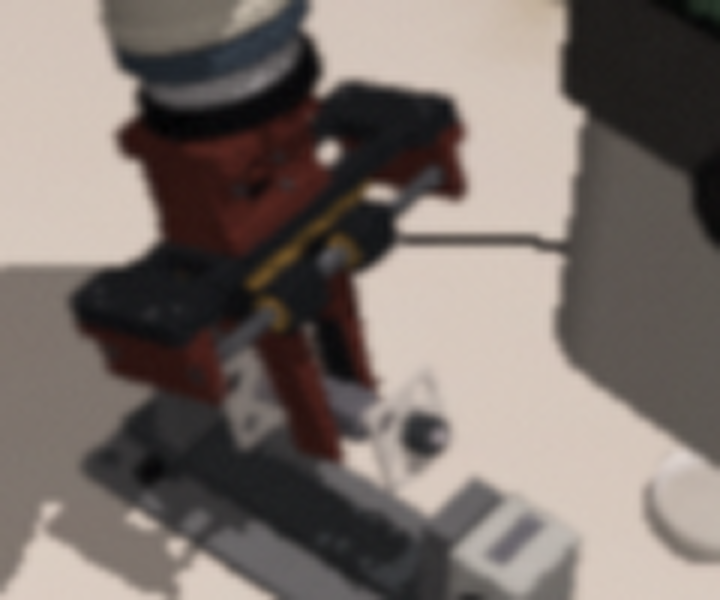

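```bash
python3 f.py 72.7 70 6 .35 0
```

```text
t 15.72 pos [576.8 254.   86.2] err [ 2.  -0.   0.6] roterr [ 0.0003 -0.0032 -0.0005] F [ 8.19 -5.05 -3.99] M [-0.774 -1.21  -0.167] w 17.7
F ex,ey,z [ 7.67 -5.81 -3.99]
[[[0.01, -0.007, 0.002], [0.0, 0.0, 0.0]], [[0.02, -0.013, 0.004], [0.0, 0.0, 0.0]], [[0.03, -0.02, 0.006], [0.0, 0.0, 0.0]], [[0.04, -0.027, 0.008], [0.0, 0.0, 0.0]], [[0.04, -0.027, 0.008], [0.0, 0.0, 0.0]]]
```

>>> move_arm --motion '[[[0.01,-0.007,0.002],[0.0,0.0,0.0]],[[0.02,-0.013,0.004],[0.0,0.0,0.0]],[[0.03,-0.02,0.006],[0.0,0.0,0.0]],[[0.04,-0.027,0.008],[0.0,0.0,0.0]],[[0.04,-0.027,0.008],[0.0,0.0,0.0]]]'

```text
t: 16.35
ee_pos: [579.8, 257.2, 82.9]
orientation: [2.787, 0.134, 0.02]
ft_force: [-0.9, -5.3, -0.9]
width: 17.6
```

```bash
python3 f.py 72.7 70 13 .35 0
```

```text
t 16.35 pos [579.8 257.2  82.9] err [-0.7 -0.8 -0.2] roterr [-0.0022  0.0022 -0.0004] F [-0.93 -5.34 -0.94] M [-0.719  0.274  0.056] w 17.6
F ex,ey,z [-1.44 -5.22 -0.94]
[[[0.0, -0.012, 0.0], [0.0, 0.0, 0.0]], [[0.0, -0.023, 0.0], [0.0, 0.0, 0.0]], [[0.0, -0.035, 0.0], [0.0, 0.0, 0.0]], [[0.0, -0.046, 0.0], [0.0, 0.0, 0.0]], [[0.0, -0.046, 0.0], [0.0, 0.0, 0.0]]]
```

>>> move_arm --motion '[[[0.0,-0.012,0.0],[0.0,0.0,0.0]],[[0.0,-0.023,0.0],[0.0,0.0,0.0]],[[0.0,-0.035,0.0],[0.0,0.0,0.0]],[[0.0,-0.046,0.0],[0.0,0.0,0.0]],[[0.0,-0.046,0.0],[0.0,0.0,0.0]]]'

```text
t: 16.98
ee_pos: [579.2, 263.4, 80.6]
orientation: [2.786, 0.134, 0.02]
ft_force: [0.1, -6.6, -0.1]
width: 17.9
```

```bash
python3 f.py 72.7 70 19 .35 0
```

```text
t 16.98 pos [579.2 263.4  80.6] err [-0.7 -1.1 -0.2] roterr [-0.0027  0.0022 -0.0005] F [ 0.12 -6.62 -0.12] M [-0.861  0.23   0.011] w 17.9
F ex,ey,z [-0.52 -6.6  -0.12]
[[[0.0, -0.01, 0.0], [0.0, 0.0, 0.0]], [[0.0, -0.02, 0.0], [0.0, 0.0, 0.0]], [[0.0, -0.03, 0.0], [0.0, 0.0, 0.0]], [[0.0, -0.04, 0.0], [0.0, 0.0, 0.0]], [[0.0, -0.04, 0.0], [0.0, 0.0, 0.0]]]
```

>>> move_arm --motion '[[[0.0,-0.01,0.0],[0.0,0.0,0.0]],[[0.0,-0.02,0.0],[0.0,0.0,0.0]],[[0.0,-0.03,0.0],[0.0,0.0,0.0]],[[0.0,-0.04,0.0],[0.0,0.0,0.0]],[[0.0,-0.04,0.0],[0.0,0.0,0.0]]]'

```text
t: 17.6
ee_pos: [578.7, 268.8, 78.6]
orientation: [2.786, 0.134, 0.02]
ft_force: [-0.1, -7.0, -0.3]
width: 18.4
```

```bash
python3 f.py 72.7 70 20 .22 0;  python3 - <<'E'
from h import *
im=snap('scene','s9',(205,100,325,200));
ey=np.array([-np.sin(.096),np.cos(.096),0]); dd=ey*np.cos(.35)-np.array([0,0,np.sin(.35)]);S=G["O"]+ey*72.7+[0,0,70]; C=S-dd*69
f=lambda X:np.round((proj(im,X)-[205,100]+.5)*6-.5); print(f(C-66*dd))
E
```

```text
t 17.6 pos [578.7 268.8  78.6] err [-0.7 -1.2 -0.1] roterr [-0.003   0.0023 -0.0005] F [-0.1  -7.01 -0.33] M [-0.973  0.298  0.093] w 18.4
F ex,ey,z [-0.77 -6.97 -0.33]
[[[0.0, -0.006, 0.015], [0.031, 0.0, 0.0]], [[0.0, -0.012, 0.029], [0.062, 0.0, 0.0]], [[0.0, -0.019, 0.044], [0.093, 0.0, 0.0]], [[0.0, -0.025, 0.058], [0.124, 0.0, 0.0]], [[0.0, -0.025, 0.058], [0.124, 0.0, 0.0]]]
[425. 428.]
```

View pics/s9.png

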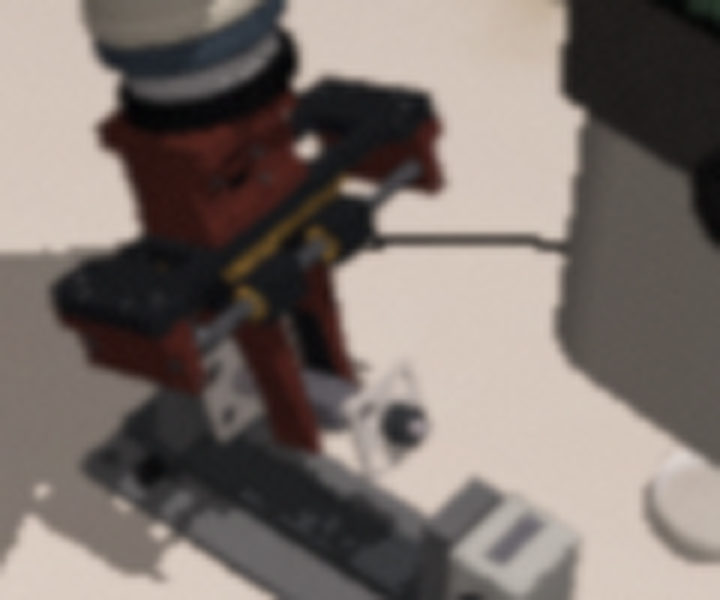

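>>> move_arm --motion '[[[0.0,-0.006,0.015],[0.031,0.0,0.0]],[[0.0,-0.012,0.029],[0.062,0.0,0.0]],[[0.0,-0.019,0.044],[0.093,0.0,0.0]],[[0.0,-0.025,0.058],[0.124,0.0,0.0]],[[0.0,-0.025,0.058],[0.124,0.0,0.0]]]'

```text
t: 18.27
ee_pos: [578.6, 268.7, 68.8]
orientation: [2.916, 0.139, 0.011]
ft_force: [-1.5, -7.8, -1.1]
width: 18.0
```

```bash
python3 f.py 72.7 70 20 .10 0
```

```text
t 18.27 pos [578.6 268.7  68.8] err [-0.8 -1.9 -0.4] roterr [-0.0028  0.0027 -0.0011] F [-1.46 -7.84 -1.06] M [-1.174  0.189  0.054] w 18.0
F ex,ey,z [-2.2  -7.66 -1.06]
[[[0.0, -0.004, 0.013], [0.029, 0.0, 0.0]], [[0.0, -0.008, 0.027], [0.057, 0.0, 0.0]], [[0.0, -0.012, 0.04], [0.086, 0.0, 0.0]], [[0.0, -0.016, 0.054], [0.115, 0.0, 0.0]], [[0.0, -0.016, 0.054], [0.115, 0.0, 0.0]]]
```

>>> move_arm --motion '[[[0.0,-0.004,0.013],[0.029,0.0,0.0]],[[0.0,-0.008,0.027],[0.057,0.0,0.0]],[[0.0,-0.012,0.04],[0.086,0.0,0.0]],[[0.0,-0.016,0.054],[0.115,0.0,0.0]],[[0.0,-0.016,0.054],[0.115,0.0,0.0]]]'

```text
t: 18.9
ee_pos: [578.4, 269.2, 60.0]
orientation: [3.036, 0.145, 0.003]
ft_force: [0.4, -6.8, -3.3]
width: 18.0
```

```bash
python3 f.py 72.7 69.7 20 0 0; python3 - <<'E'
from h import *
im=snap('scene','s10',(205,100,325,200));
E
```

```text
t 18.9 pos [578.4 269.2  60. ] err [-0.9 -1.9 -0.8] roterr [-0.0028  0.0029 -0.0007] F [ 0.44 -6.84 -3.32] M [-1.337  0.053  0.074] w 18.0
F ex,ey,z [-0.21 -6.85 -3.32]
[[[0.0, -0.003, 0.012], [0.024, 0.0, 0.0]], [[0.0, -0.006, 0.023], [0.048, 0.0, 0.0]], [[0.0, -0.01, 0.035], [0.071, 0.0, 0.0]], [[0.0, -0.013, 0.046], [0.095, 0.0, 0.0]], [[0.0, -0.013, 0.046], [0.095, 0.0, 0.0]]]
```

View pics/s10.png

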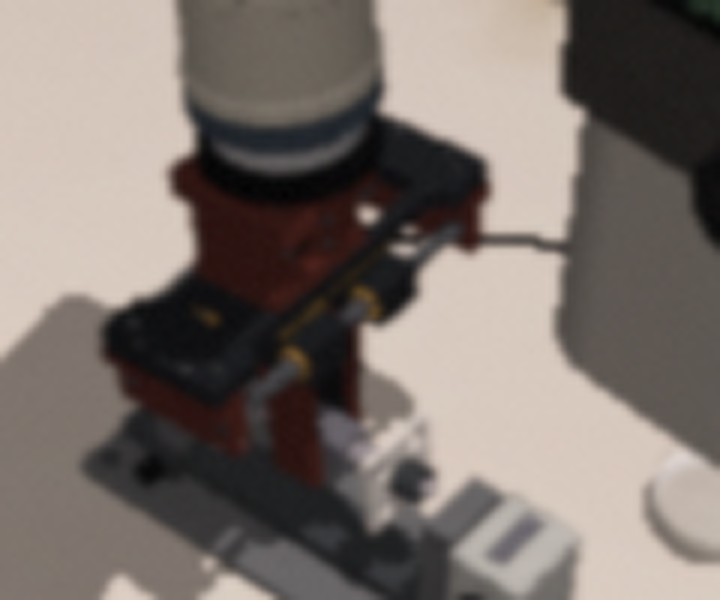

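Short pin (about 425,488) is in front of the drive head's face and clear of it. Continuing to level.

>>> move_arm --motion '[[[0.0,-0.003,0.012],[0.024,0.0,0.0]],[[0.0,-0.006,0.023],[0.048,0.0,0.0]],[[0.0,-0.01,0.035],[0.071,0.0,0.0]],[[0.0,-0.013,0.046],[0.095,0.0,0.0]],[[0.0,-0.013,0.046],[0.095,0.0,0.0]]]'

```text
t: 19.58
ee_pos: [578.3, 270.7, 52.9]
orientation: [3.135, 0.15, -0.004]
ft_force: [-0.2, -7.2, -3.6]
width: 18.0
```

```bash
python3 f.py 72.7 69.7 15 0 0; python3 - <<'E'
from h import *
im=snap('scene','s11',(205,120,325,210));
ey=np.array([-np.sin(.096),np.cos(.096),0]); C=G["O"]+ey*4.7+[0,0,69.7]
f=lambda X:np.round((proj(im,X)-[205,120]+.5)*6.667-.5); print(f(C-66*ey),f(C-60*ey))
E
```

```text
t 19.57 pos [578.3 270.7  52.9] err [-0.8 -1.7 -0.9] roterr [-0.0025  0.0027 -0.0004] F [-0.21 -7.19 -3.6 ] M [-1.427  0.087  0.08 ] w 18.0
F ex,ey,z [-0.9  -7.13 -3.6 ]
[[[0.0, 0.008, 0.0], [0.0, 0.0, 0.0]], [[0.0, 0.017, 0.0], [0.0, 0.0, 0.0]], [[0.0, 0.025, 0.0], [0.0, 0.0, 0.0]], [[0.0, 0.034, 0.0], [0.0, 0.0, 0.0]], [[0.0, 0.034, 0.0], [0.0, 0.0, 0.0]]]
[482. 433.] [470. 426.]
```

View pics/s11.png

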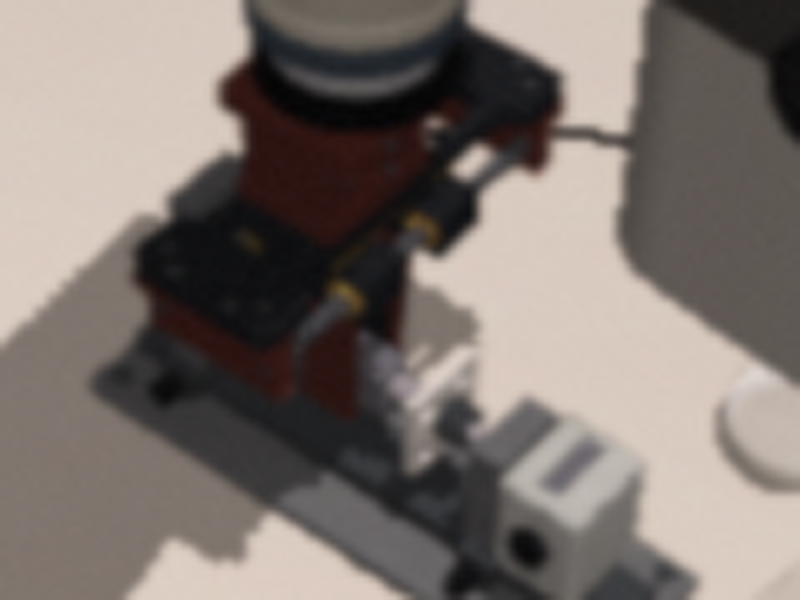

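```bash
python3 - <<'E'
from h import *
save(*tcp(72.7,69.7,20,0,0)); plan(line(*tcp(72.7,70.4,14,0,0.5),5),3)
E
```

```text
[[[0.001, 0.008, -0.001], [0.0, 0.0, 0.0]], [[0.001, 0.016, -0.002], [0.0, 0.0, 0.0]], [[0.002, 0.024, -0.003], [0.0, 0.0, 0.0]], [[0.003, 0.032, -0.004], [0.0, 0.0, 0.0]], [[0.003, 0.04, -0.005], [0.0, 0.0, 0.0]]]
```

>>> move_arm --motion '[[[0.001,0.008,-0.001],[0.0,0.0,0.0]],[[0.001,0.016,-0.002],[0.0,0.0,0.0]],[[0.002,0.024,-0.003],[0.0,0.0,0.0]],[[0.003,0.032,-0.004],[0.0,0.0,0.0]],[[0.003,0.04,-0.005],[0.0,0.0,0.0]]]'

```text
t: 20.25
ee_pos: [578.9, 265.2, 53.4]
orientation: [3.135, 0.151, -0.005]
ft_force: [0.5, -5.7, -6.8]
width: 17.8
```

```bash
python3 f.py 72.7 70.4 11 0 0.5; python3 - <<'E'
from h import *
im=snap('scene','s12',(205,120,325,210));
E
```

```text
t 20.25 pos [578.9 265.2  53.4] err [-1.2 -1.2 -1. ] roterr [-0.003   0.0032  0.0004] F [ 0.46 -5.75 -6.8 ] M [-1.3    0.084  0.069] w 17.8
F ex,ey,z [-0.09 -5.77 -6.8 ]
[[[0.0, 0.005, 0.0], [0.0, 0.0, 0.0]], [[0.0, 0.01, 0.0], [0.0, 0.0, 0.0]], [[0.0, 0.015, 0.0], [0.0, 0.0, 0.0]], [[0.0, 0.02, 0.0], [0.0, 0.0, 0.0]], [[0.0, 0.02, 0.0], [0.0, 0.0, 0.0]]]
```

View pics/s12.png

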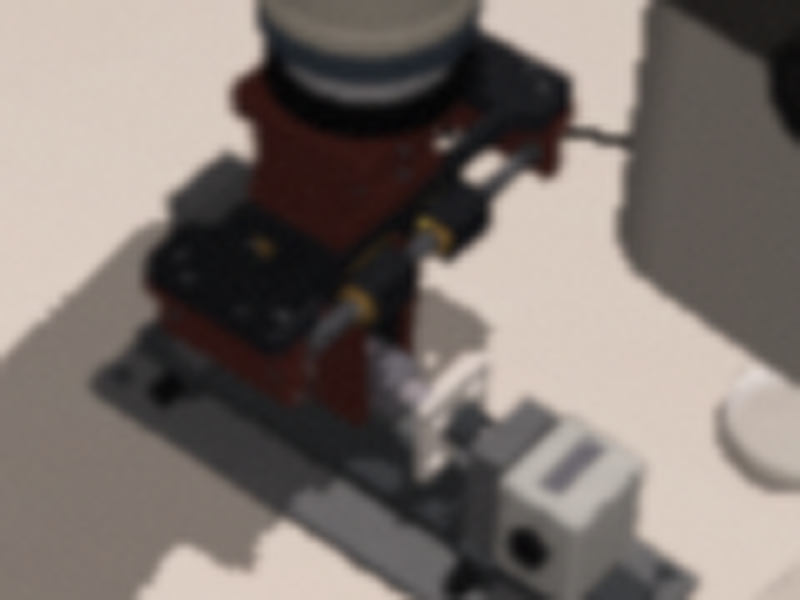

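```bash
python3 - <<'E'
from h import *
save(*tcp(72.7,70.4,14,0,0.5)); plan(line(*tcp(72.7,69.3,11,0,0.7),5),3)
E
```

```text
[[[0.0, 0.004, 0.001], [0.0, 0.0, 0.0]], [[0.001, 0.008, 0.003], [0.0, 0.0, 0.0]], [[0.001, 0.012, 0.004], [0.0, 0.0, 0.0]], [[0.001, 0.016, 0.006], [0.0, 0.0, 0.0]], [[0.001, 0.02, 0.007], [0.0, 0.0, 0.0]]]
```

>>> move_arm --motion '[[[0.0,0.004,0.001],[0.0,0.0,0.0]],[[0.001,0.008,0.003],[0.0,0.0,0.0]],[[0.001,0.012,0.004],[0.0,0.0,0.0]],[[0.001,0.016,0.006],[0.0,0.0,0.0]],[[0.001,0.02,0.007],[0.0,0.0,0.0]]]'

```text
t: 20.92
ee_pos: [579.5, 262.5, 52.8]
orientation: [3.135, 0.151, -0.005]
ft_force: [-1.4, -6.0, -1.0]
width: 18.0
```

```bash
python3 f.py 72.7 69.3 9 0 0.7
```

```text
t 20.93 pos [579.5 262.5  52.8] err [-1.2 -1.  -0.6] roterr [-0.0026  0.0028  0.0004] F [-1.42 -5.99 -0.96] M [-1.11   0.312  0.144] w 18.0
F ex,ey,z [-1.99 -5.82 -0.96]
[[[0.0, 0.003, 0.0], [0.0, 0.0, 0.0]], [[0.0, 0.007, 0.0], [0.0, 0.0, 0.0]], [[0.0, 0.01, 0.0], [0.0, 0.0, 0.0]], [[0.0, 0.013, 0.0], [0.0, 0.0, 0.0]], [[0.0, 0.013, 0.0], [0.0, 0.0, 0.0]]]
```

```bash
python3 - <<'E'
from h import *
save(*tcp(72.7,69.3,11,0,0.7)); plan(line(*tcp(72.7,69.3,8,0,0.2),5),3)
E
```

```text
[[[-0.001, 0.004, 0.0], [0.0, 0.0, 0.0]], [[-0.001, 0.008, 0.0], [0.0, 0.0, 0.0]], [[-0.002, 0.012, 0.0], [0.0, 0.0, 0.0]], [[-0.003, 0.016, 0.0], [0.0, 0.0, 0.0]], [[-0.003, 0.02, 0.0], [0.0, 0.0, 0.0]]]
```

>>> move_arm --motion '[[[-0.001,0.004,0.0],[0.0,0.0,0.0]],[[-0.001,0.008,0.0],[0.0,0.0,0.0]],[[-0.002,0.012,0.0],[0.0,0.0,0.0]],[[-0.003,0.016,0.0],[0.0,0.0,0.0]],[[-0.003,0.02,0.0],[0.0,0.0,0.0]]]'

```text
t: 21.55
ee_pos: [579.6, 259.7, 52.9]
orientation: [3.136, 0.151, -0.004]
ft_force: [-0.4, -4.6, -3.7]
width: 17.8
```

```bash
python3 f.py 72.7 69.3 6 0 0.2; python3 - <<'E'
from h import *
im=snap('scene','s13',(205,120,325,210));
E
```

```text
t 21.55 pos [579.6 259.7  52.9] err [-0.9 -0.8 -0.4] roterr [-0.0023  0.0022  0.0003] F [-0.45 -4.56 -3.74] M [-1.003  0.227  0.08 ] w 17.8
F ex,ey,z [-0.88 -4.49 -3.74]
[[[0.0, 0.003, 0.0], [0.0, 0.0, 0.0]], [[0.0, 0.007, 0.0], [0.0, 0.0, 0.0]], [[0.0, 0.01, 0.0], [0.0, 0.0, 0.0]], [[0.0, 0.013, 0.0], [0.0, 0.0, 0.0]], [[0.0, 0.013, 0.0], [0.0, 0.0, 0.0]]]
```

View pics/s13.png

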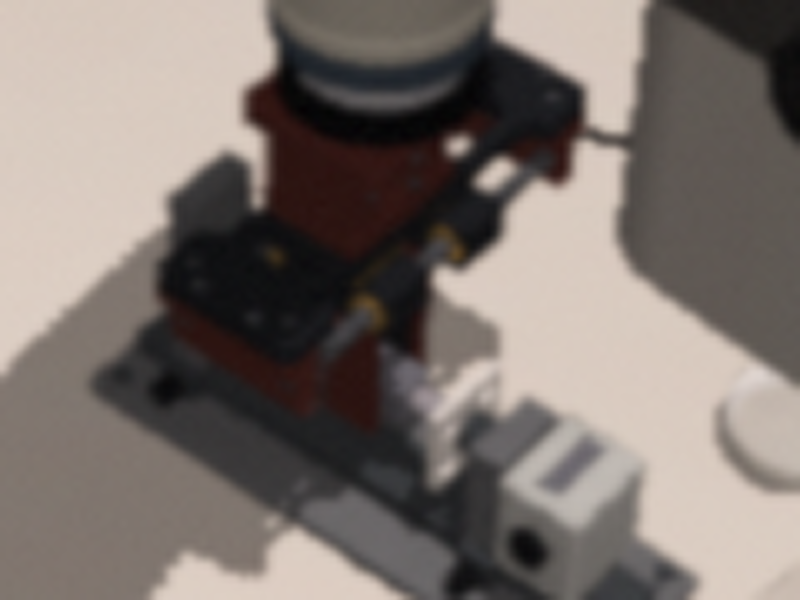

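>>> move_arm --motion '[[[0.0,0.003,0.0],[0.0,0.0,0.0]],[[0.0,0.007,0.0],[0.0,0.0,0.0]],[[0.0,0.01,0.0],[0.0,0.0,0.0]],[[0.0,0.013,0.0],[0.0,0.0,0.0]],[[0.0,0.013,0.0],[0.0,0.0,0.0]]]'

```text
t: 22.22
ee_pos: [579.9, 259.1, 53.1]
orientation: [3.138, 0.15, -0.003]
ft_force: [-4.7, 2.9, -6.9]
width: 17.8
```

```bash
python3 f.py 72.7 69.3 4 0 0.2
```

```text
t 22.23 pos [579.9 259.1  53.1] err [-0.9  0.5 -0.2] roterr [-0.0003  0.0017 -0.0004] F [-4.66  2.91 -6.94] M [0.278 0.801 0.079] w 17.8
F ex,ey,z [-4.36  3.34 -6.94]
[[[0.0, 0.003, 0.0], [0.0, 0.0, 0.0]], [[0.0, 0.007, 0.0], [0.0, 0.0, 0.0]], [[0.0, 0.01, 0.0], [0.0, 0.0, 0.0]], [[0.0, 0.014, 0.0], [0.0, 0.0, 0.0]], [[0.0, 0.014, 0.0], [0.0, 0.0, 0.0]]]
```

```bash
python3 - <<'E'
from h import *
save(*tcp(72.7,69.3,6,0,0.2)); plan(line(*tcp(72.7,68.5,6.2,0,-0.8),5),3)
im=snap('scene','s14',(205,120,325,210));
E
```

```text
[[[-0.001, 0.0, 0.001], [0.0, 0.0, 0.0]], [[-0.003, -0.001, 0.002], [0.0, 0.0, 0.0]], [[-0.004, -0.001, 0.003], [0.0, 0.0, 0.0]], [[-0.005, -0.001, 0.004], [0.0, 0.0, 0.0]], [[-0.007, -0.001, 0.005], [0.0, 0.0, 0.0]]]
```

View pics/s14.png

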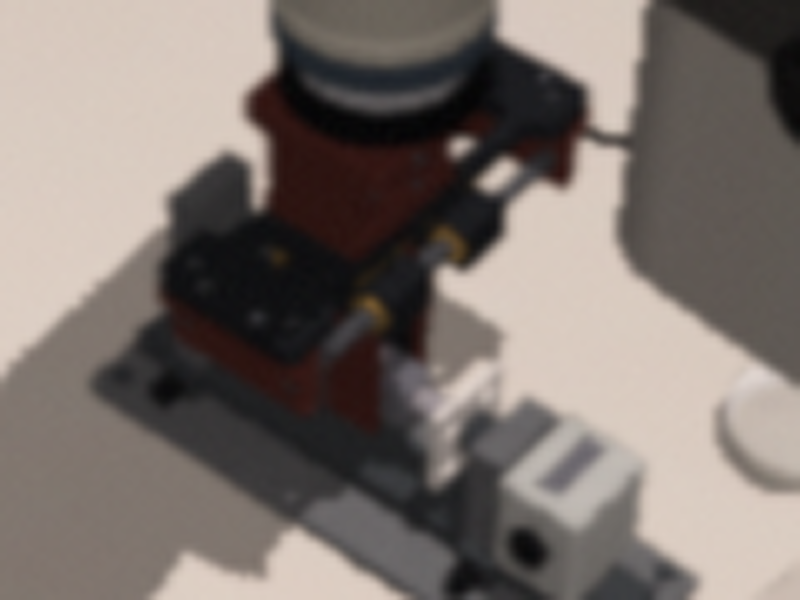

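>>> move_arm --motion '[[[-0.001,0.0,0.001],[0.0,0.0,0.0]],[[-0.003,-0.001,0.002],[0.0,0.0,0.0]],[[-0.004,-0.001,0.003],[0.0,0.0,0.0]],[[-0.005,-0.001,0.004],[0.0,0.0,0.0]],[[-0.007,-0.001,0.005],[0.0,0.0,0.0]]]'

```text
t: 22.9
ee_pos: [579.9, 259.1, 53.0]
orientation: [-3.138, -0.15, -0.001]
ft_force: [-3.6, 3.2, -4.7]
width: 18.2
```

```bash
python3 f.py
```

```text
t 22.9 pos [579.9 259.1  53. ] err [0.2 0.6 0.5] roterr [ 0.0001 -0.0004 -0.0004] F [-3.56  3.22 -4.66] M [0.336 0.576 0.026] w 18.2
F ex,ey,z [-3.23  3.55 -4.66]
```

```bash
python3 - <<'E'
from h import *
plan(line(*tcp(72.7,68.0,6.6,0,-2.0),5),3)
E
```

```text
[[[-0.002, -0.001, 0.001], [0.0, 0.0, 0.0]], [[-0.003, -0.001, 0.001], [0.0, 0.0, 0.0]], [[-0.005, -0.002, 0.002], [0.0, 0.0, 0.0]], [[-0.006, -0.002, 0.003], [0.0, 0.0, 0.0]], [[-0.008, -0.003, 0.004], [0.0, 0.0, 0.0]]]
```

>>> move_arm --motion '[[[-0.002,-0.001,0.001],[0.0,0.0,0.0]],[[-0.003,-0.001,0.001],[0.0,0.0,0.0]],[[-0.005,-0.002,0.002],[0.0,0.0,0.0]],[[-0.006,-0.002,0.003],[0.0,0.0,0.0]],[[-0.008,-0.003,0.003],[0.0,0.0,0.0]]]'

```text
t: 23.52
ee_pos: [579.7, 259.2, 52.9]
orientation: [3.138, 0.15, 0.004]
ft_force: [2.5, 1.8, -1.5]
width: 18.0
```

```bash
python3 f.py
```

```text
t 23.52 pos [579.7 259.2  52.9] err [1.3 0.3 1. ] roterr [ 0.     -0.0024 -0.0002] F [ 2.53  1.84 -1.51] M [ 0.145 -0.447  0.006] w 18.0
F ex,ey,z [ 2.7   1.59 -1.51]
```

>>> move_arm --motion '[[[0,0,0],[0,0,0]],[[0,0,0],[0,0,0]],[[0,0,0],[0,0,0]],[[0,0,0],[0,0,0]],[[0,0,0],[0,0,0]]]' --gripper 0.6

```text
t: 24.15
ee_pos: [578.3, 258.9, 52.2]
orientation: [3.137, 0.15, -0.001]
ft_force: [-0.1, -0.4, 0.5]
width: 52.9
```

```bash
python3 f.py;  python3 - <<'E'
from h import *
im=snap('scene','s15',(205,120,325,210));
p,R=load(); plan(line(p+[0,0,120],R,5),2)
E
```

```text
t 24.15 pos [578.3 258.9  52.2] err [-0.1  0.   0.3] roterr [-0.0008  0.0005 -0.0003] F [-0.11 -0.38  0.53] M [-0.016  0.062 -0.023] w 52.9
F ex,ey,z [-0.14 -0.36  0.53]
[[[0.0, 0.0, -0.16], [0.0, 0.0, 0.0]], [[0.0, 0.0, -0.32], [0.0, 0.0, 0.0]], [[0.0, 0.0, -0.48], [0.0, 0.0, 0.0]], [[0.0, 0.0, -0.64], [0.0, 0.0, 0.0]], [[0.0, 0.0, -0.8], [0.0, 0.0, 0.0]]]
```

View pics/s15.png

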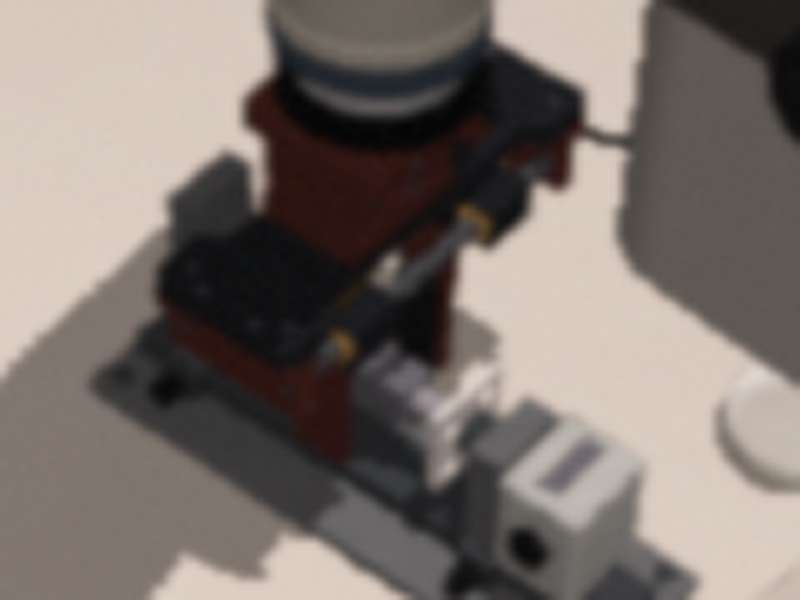

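The carrier stays between the heads with its plate at (460,420), and the fingers are off it. I'm retreating up.

>>> move_arm --motion '[[[0.0,0.0,-0.16],[0.0,0.0,0.0]],[[0.0,0.0,-0.32],[0.0,0.0,0.0]],[[0.0,0.0,-0.48],[0.0,0.0,0.0]],[[0.0,0.0,-0.64],[0.0,0.0,0.0]],[[0.0,0.0,-0.8],[0.0,0.0,0.0]]]'

```text
t: 24.82
ee_pos: [578.2, 259.0, 173.1]
orientation: [3.137, 0.15, -0.001]
ft_force: [0.5, -0.4, -0.1]
width: 52.8
```

```bash
python3 - <<'E'
from h import *
st(); p,R=load()
plan(line([470,330,230],R,5),2); plan(line([390,400,260],R,5),2)
E
```

```text
t 24.82 pos [578.2 259.  173.1] err [-0.2  0.1  1.1] roterr [-0.0008  0.0005 -0.0003] F [ 0.53 -0.38 -0.13] M [-0.065 -0.031  0.006] w 52.8
[[[-0.13, -0.11, -0.08], [0.0, 0.0, 0.0]], [[-0.27, -0.22, -0.15], [0.0, 0.0, 0.0]], [[-0.4, -0.32, -0.23], [0.0, 0.0, 0.0]], [[-0.54, -0.43, -0.31], [0.0, 0.0, 0.0]], [[-0.67, -0.54, -0.39], [0.0, 0.0, 0.0]]]
[[[-0.1, -0.1, -0.04], [0.0, 0.0, 0.0]], [[-0.2, -0.21, -0.08], [0.0, 0.0, 0.0]], [[-0.29, -0.31, -0.12], [0.0, 0.0, 0.0]], [[-0.39, -0.41, -0.16], [0.0, 0.0, 0.0]], [[-0.49, -0.52, -0.2], [0.0, 0.0, 0.0]]]
```

>>> move_arm --motion '[[[-0.13,-0.11,-0.08],[0.0,0.0,0.0]],[[-0.27,-0.22,-0.15],[0.0,0.0,0.0]],[[-0.4,-0.32,-0.23],[0.0,0.0,0.0]],[[-0.54,-0.43,-0.31],[0.0,0.0,0.0]],[[-0.67,-0.54,-0.39],[0.0,0.0,0.0]]]'

```text
t: 25.45
ee_pos: [468.2, 331.1, 231.1]
orientation: [3.137, 0.152, -0.002]
ft_force: [0.9, 0.5, -0.1]
width: 52.8
```

>>> move_arm --motion '[[[-0.1,-0.1,-0.04],[0.0,0.0,0.0]],[[-0.2,-0.21,-0.08],[0.0,0.0,0.0]],[[-0.29,-0.31,-0.12],[0.0,0.0,0.0]],[[-0.39,-0.41,-0.16],[0.0,0.0,0.0]],[[-0.49,-0.52,-0.2],[0.0,0.0,0.0]]]'

```text
t: 26.08
ee_pos: [388.9, 401.4, 260.9]
orientation: [3.137, 0.15, -0.001]
ft_force: [0.5, 0.0, 0.2]
width: 52.3
```

```bash
python3 - <<'E'
from h import *
im=snap('scene','s16',(215,140,315,230)); snap('top','t16',(188,150,288,205))
for c in ("scene","top"):
  for n in ("carrier","short_end","gap_mid","holder","bottle","blue_pen","dish"): print(c,n,[(np.round(d["location"],1).tolist(),round(d["p"],2)) for d in ctrl.pinpoint(c,n)[:2]])
E
```

```text
scene carrier [([581.7, 256.9, 68.8], 0.82)]
scene short_end [([582.4, 198.4, 66.6], 0.72)]
scene gap_mid [([582.3, 267.6, 69.0], 0.58)]
scene holder [([579.3, 267.5, 0.3], 0.88)]
scene bottle [([584.0, 266.9, 68.5], 0.67), ([456.1, 503.6, -1.3], 0.64)]
scene blue_pen [([311.4, 289.5, -1.6], 0.69)]
scene dish []
top carrier [([580.7, 259.5, 71.5], 0.69)]
top short_end [([585.3, 197.5, 67.8], 0.53)]
top gap_mid [([584.1, 272.0, 71.9], 0.64)]
top holder [([580.8, 270.2, -0.5], 0.63)]
top bottle []
top blue_pen [([308.7, 288.1, -2.1], 0.65)]
top dish [([722.4, 153.0, 1.2], 0.79)]
```

View pics/s16.png

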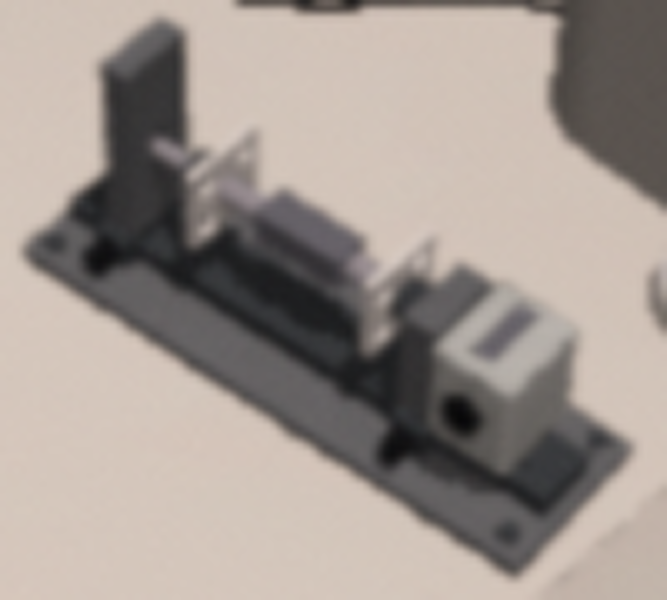

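View pics/t16.png

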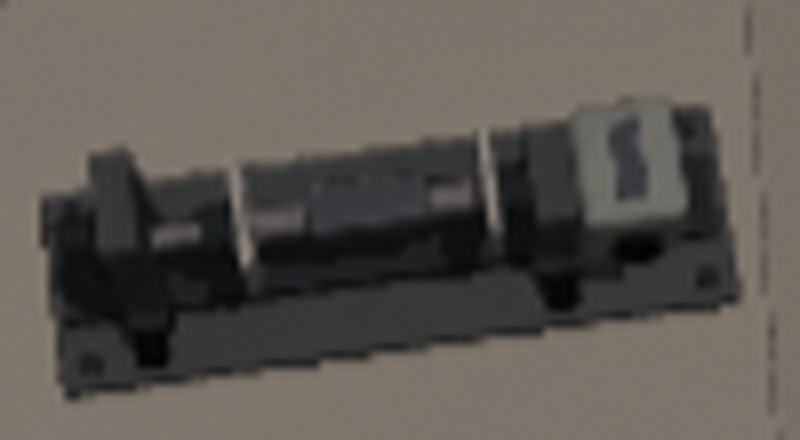

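```bash
python3 - <<'E'
from h import *
st(); ctrl.close_job()
E
```

```text
t 26.88 pos [390.1 400.6 260.7] err [0.1 0.2 0.3] roterr [-0.0007  0.0004 -0.0005] F [-0.09 -0.06 -0.37] M [-0.08   0.054  0.039] w 52.6
the job is handed in; nothing more can be done
```

The carrier is fitted between the two heads, the gripper has let go and the arm is clear. I handed the job in at about 27 s.

**How it went:** I gripped the sleeve and entered the idler recess with the sprung pin tilted about 20° nose-down. I confirmed it was in by feeling both side walls, then compressed the spring about 18 mm. After levelling the carrier between the heads I eased it back until the drive side took the load, then opened the gripper. The largest force the sensor showed at a reading was about 10 N.

**Last checks:**
- **Position:** both cameras put the carrier about 10 mm along the holder's −y, with its axis at 69 to 71 mm. Both are inside the limits.
- **Fixed pin:** the pictures show the short end against the drive head. The networks put its shoulder at about −70 mm, and I had estimated the drive face at −69 mm.
- **Sprung pin:** it was in the idler recess, pressed in about 6 to 7 mm by my own geometry. The joint cannot be read directly.
- **Angle:** the carrier looks parallel to the base to within about 0.02 rad.
- **Bystanders:** the pen and dish, as last located, and the bottle, in the scene camera, all lie within about 5 mm of their first estimates.

**Disagreements:**
- The scene camera's best guess for the bottle fell on the carrier. Its second guess was right.
- The scene camera missed the dish and the top camera missed the bottle, so each was checked from one camera only.
- First contact in the idler recess came 1 to 2 mm further in than the camera fit predicted.

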